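Gauge the depth of a heating-block well and bring the reading back

ROBOT

A 6-joint arm with a two-finger parallel gripper is mounted at the origin on a cart in front of the work surface, level with it; the furniture and walls round the work are solid. World frame = base frame: x ahead of the robot, y to its left, z up, the work surface at z = 0. Lengths are in mm, angles in rad, forces in N, time in s.
With the tool pointing down it reaches from about 350 to 875 mm from the base axis. Payload 4.2 kg.
Tool frame: the origin (TCP) lies on the mounting face of the last link; the fingertips stand 173 mm ahead of it and the grasp point (between the pads) lies 155 mm ahead of it; z points along the fingers, y is the direction in which the jaws open and shut (so a half turn about z gives the same grasp; the last joint's range is limited). The gripper opens to 85 mm and grips with 20 to 120 N. Pads are 22 mm wide; open, the fingers measure 114 mm over their backs; the gripper's body (76 mm by 85 mm) begins 54 mm behind the grasp point. The pads swing forward as they close: fully open they stand 13 mm farther back than shut.
Start: joints at [1.601, 0.385, 0.008, 0, -1.194, -0.259], TCP at [141.724, 608.699, 404.712] pointing down, gripper open.
Joint ranges: [-3.14, 3.14], [-1.21, 2.06], [-1.07, 1.41], [-3.16, 2.05], [-2.99, -0.16], [-3.1, 3.1]. Speed limits (rad/s): [2.79, 2.79, 3.14, 3.14, 3.14, 3.14].

INTERFACE

Orientations are given as a unit quaternion [x, y, z, w].
In Python, from bench import arm gives the robot as it stands. The module is installed in compiled form; this text tells all that it offers.
- The arm moves only by the tool play_rows, never from a script. Its argument "moves" is a list of rows, each a list of 3 entries, a list of its own where there are three numbers: the shift along the world's x, y, z in units of 30 cm (1.0 is 30 cm), then the turn about the world's z in units of 30 degrees (1.0 is 30 degrees), then the gripper's target within -1 to 1 (shut at 1, half-way at 0, fully open at -1). In form: [[[x, y, z], turn, jaw], ...]. A call has 1 to 12 rows; each row is the pose to reach, as a shift and turn from the pose measured when the call began; what a row does not reach only later rows make up. A row lasts 1/8 s, in which the tool goes at most 62.5 mm and 10.7 degrees, less where a joint would pass 70% of its speed; a pose out of reach is approached as far as the arm can. A call with a number of a shift or a turn outside -1 to 1 is refused whole. A call with a gripper value outside its range is refused whole. The fingers move at their own pace and stop on an object; the grip force is fixed at half the most. Time passes only in rows, so rows that repeat a pose let the fingers close. It gives the time, the measured TCP pose, the force and the opening at its end, in the units of the state.
- arm.read_state(): the state, without advancing time (a new reading comes with each control period).
- arm.get_image(name): name is "scene" or "top" or "wrist"; returns a dict with "pixels" (480x640x3 uint8, red, green, blue), "vfov" (degrees; the focal length in pixels is half the picture's height over the tangent of half this angle, whatever the lens; pixels are square), "cx", "cy" (the principal point, pixels), "xyz" and "rotation" of the camera in the world. Camera axes: x right, y up, looking along -z (the intrinsics and any distortion apply to the point x, -y, -z); pixel columns grow to the right and rows downward; lengths in mm; the calibration is good to about 2 mm. A picture is of the moment at which its call begins. There is no depth.
- arm.job_done(): hands the job in, once; it reports no verdict.
Trained networks look in a picture, given as the dict that the camera call returned (one of the last four; its "shot" number tells which), for a name from the list of things; names that differ only in an ending like _2 or _b are one class to them, and where a whole thing is asked for, a point or a joint stands for the part that bears it (a point fixed in the world has none). Each returns a list of dicts, best first, with "conf" (0 to 1); they miss things now and then, are a little off and sometimes report something else, mostly with a low value. They report only what shows in the picture. A call takes as long as a camera call.
- arm.look_for(name, picture): "centre" ([x, y, z] in mm, in world coordinates, good to about 4 mm: the middle of the surface that is visible of it).
The state is a dict: "clock": time; "joints": joint angles; "joint_vel": joint speeds; "joint_efforts": joint torques, N m; "position": TCP position; "ee_rot": TCP orientation; "contact_force": force on the tool from outside, world axes, zero at the start; "wrist_torque": the same for the moment, N m; "gripper_width": finger opening in mm.
Only numpy, scipy, OpenCV 4.12 (cv2) and the standard library are available. Lean on these libraries where they do the work, as an engineer would, in place of code of your own. Each camera call takes 0.05 s, during which the arm holds its last target.

TASK

I need the depth of the open well in the middle block of the dry-block heater. Take the depth gauge from its rest, stand its bridge flat on the block over the well and push the rod down, lightly, until it bottoms; then bring the gauge back and leave it hanging level across its rest, the rod undisturbed so that I can take the reading from it. Leave the sensor and the plug in their wells, and the glassware and the bottle standing where they are.

Things in the scene. Friction and masses are not known exactly. Their poses are not given: they have to be found in the camera images.
- gauge_hub (a point): loose depth gauge, 270 g: steel bridge bar 20 (x) x 80 (y) x 9 mm, on its middle a hub block 24 (x) x 26 (y) mm whose top is 36 mm above the bridge's flat underside. The point lies on the rod's axis, 20 mm above the underside; z up, y along the bar. The hub's flat sides to grip face +x and -x; the bar is not in the way there.
- rod_knob (a point): centre of the black flat-sided knob, 14 (x) x 22 (y) x 12 mm (axes as the gauge's), on top of the gauge's 8 mm rod: 124 mm minus the rod's travel above the bridge's underside. While the rod is drawn up, it stands too high for a hand to reach down over it to the hub; with the rod bottomed in a well its top is 28 to 38 mm above the hub's top.
- depth_rod (a joint): rod's travel in m: 0 = drawn right up, its end flush with the bridge's underside; when lowered, the length standing out below; stop at 0.070. It slides stiffly (about 1 N, plus 0.12 N per 10 mm/s) and stays where left if the gauge is carried by hub or bridge. But bridge and hub weigh about 2.4 N: lifted by the knob, they sink down the rod until it is drawn up, and a reading is lost.
- rod_tip (a point): centre of the rod's flat lower end. The rod has a ring every 5 mm. It starts nearly drawn up (travel 0 to 18 mm).
- rest_top (a point): the gauge's fixed rest: two aluminium posts 40 (x) x 8 (y) mm, 66 mm apart along y, on a steel foot 56 x 96 x 8 mm. The point: midway between them at the notch floors, 90 mm above the bench, where the bridge's underside lies. Each notch is 28 mm wide (x) between lips 9 mm high; the bridge lies along y, either way round, the rod hanging in the 58 mm gap. The gauge starts here.
- middle_station (a point): dry-block heater, fixed: white housing 88 mm high, 206 mm long (y), reaching 47 mm behind (+x) and 106 mm before (-x) its row of three blocks, which stand 60 mm apart along y. The point: centre of the middle block's well mouth, on the blocks' level tops, 92 mm above the bench. x away from the sloping control panel, y along the row, z up.
- block_a: one of three bare aluminium heating blocks, 66 x 58 x 74 mm, fixed in the heater's stations, in any order. Origin: centre of its underside. A round blind well, 14 mm wide with bevelled mouth, runs down from the centre of its top. They look alike, but the wells' depths differ (55 to 68 mm) and cannot be seen from outside. The 7 mm tube wells at the edges do not matter.
- block_b: as block_a.
- block_c: as block_a.
- sensor_mid (a point): a temperature sensor standing loose in the well of one of the outer blocks: round black handle 16 mm thick under a steel end, on a steel flange 20 mm wide that rests on the block; it stands 62 mm above the block's top. The point lies on its axis half-way up that part, 31 mm above the block's top.
- plug_mid (a point): a grey plug, loose in the well of the other outer block: flange 20 mm wide, small round grip, 18 mm high above the block. The point lies on its axis 9 mm above the block's top.
- cylinder_mid (a point): a clear glass measuring cylinder standing loose on the bench between rest and heater: tube 32 mm wide, 240 mm tall, foot 66 mm wide. The point lies on its axis 120 mm above the bench. z along the tube.
- bottle_mid (a point): a brown glass bottle with a black cap standing loose on the bench between rest and heater: 58 mm wide, 118 mm tall. The point lies on its axis 59 mm above the bench. z along its axis.
- beaker_mid (a point): a low glass beaker with some tan liquid, standing loose on the bench beyond the rest: 52 mm wide, 68 mm tall. The point lies on its axis 34 mm above the bench. z along its axis.

How it is judged (in metres and radians):
On the way, in this order (a step that is already met when the one before it is completed fails the run):
1. the gauge's bridge stands flat on the middle block and its rod has been lowered to the bottom of the well (horizontal distance between gauge_hub and middle_station below 0.005 m and z of gauge_hub in the frame of middle_station below 0.0215 m and angle between gauge_hub's own z axis and vertical below 0.04 rad and ((horizontal distance between block_a and middle_station below 0.01 m and value of joint depth_rod between 0.06 and 0.063 m) or (horizontal distance between block_b and middle_station below 0.01 m and value of joint depth_rod between 0.0555 and 0.0585 m) or (horizontal distance between block_c and middle_station below 0.01 m and value of joint depth_rod between 0.0645 and 0.0675 m))), for 0.1 s.
2. the gauge is lifted out of the well, the rod still at that reading (z of gauge_hub in the frame of middle_station above 0.085 m and ((horizontal distance between block_a and middle_station below 0.01 m and value of joint depth_rod between 0.06 and 0.063 m) or (horizontal distance between block_b and middle_station below 0.01 m and value of joint depth_rod between 0.0555 and 0.0585 m) or (horizontal distance between block_c and middle_station below 0.01 m and value of joint depth_rod between 0.0645 and 0.0675 m))), for 0.05 s.
At the end, for the whole second after the job is handed in: the gauge hangs at rest and level across both posts of its rest (within 10 mm of the middle, underside within about 2.5 mm of the notch floors, tilted less than 0.05 rad), and its rod stands at the depth of the middle block's well within 1.5 mm (horizontal distance between gauge_hub and rest_top below 0.01 m and z of gauge_hub in the frame of rest_top between 0.017 and 0.0225 m and angle between gauge_hub's own z axis and vertical below 0.05 rad and angle between the y axis of gauge_hub and the y axis of rest_top, either way round below 0.2 rad and linear speed of depth_gauge below 0.01 m/s and ((horizontal distance between block_a and middle_station below 0.01 m and value of joint depth_rod between 0.06 and 0.063 m) or (horizontal distance between block_b and middle_station below 0.01 m and value of joint depth_rod between 0.0555 and 0.0585 m) or (horizontal distance between block_c and middle_station below 0.01 m and value of joint depth_rod between 0.0645 and 0.0675 m))); the robot touches nothing.
It fails at once if the sensor or the plug is moved more than 12 mm (distance of any of sensor_mid, plug_mid from where it was at the start of the episode above 0.012 m).
It fails at once if the measuring cylinder, the bottle or the beaker is moved more than 25 mm or tipped (distance of any of cylinder_mid, bottle_mid, beaker_mid from where it was at the start of the episode above 0.025 m or angle between any of cylinder_mid, bottle_mid, beaker_mid's own z axis and vertical above 0.3 rad).
It fails at once if the gauge is pressed on a block with more than 40 N (contact force between depth_gauge and block_a above 40 N or contact force between depth_gauge and block_b above 40 N or contact force between depth_gauge and block_c above 40 N).
It also fails if it takes over 59 s, if anything falls off the work surface, if the arm or the gripper's body presses on something with over 40 N, if the wrist force passes 120 N, or if a joint passes its speed limit or range.

## Working session

There is one attempt and no reset: what is moved stays moved. The work goes in short steps, Python scripts to look and compute and a tool call to move; the robot and the scene stay as the last step left them, time stands still between calls to the robot, and variables do not carry over. Pictures are saved under pics/ and viewed, and the job is handed in when it is done.

Besides the shell and the picture viewer there is one more tool, called after "Emit:" in YAML: its name, and indented under it one key for each argument. play_rows: Moves the arm, as the interface text tells. Shifts and turns lie within -1 to 1; 1 stands for 30 cm of shift or 30 degrees of turn. Its arguments: {"type":"object","properties":{"moves":{"type":"array"}},"required":["moves"]}

```bash
mkdir -p pics; ls; cat > h.py <<'E'
from bench import arm
import numpy as np, cv2
def shot(n,f):
    p=arm.get_image(n); cv2.imwrite('pics/'+f,p['pixels'][:,:,::-1].copy()); return p
def proj(p,X):
    R=np.array(p['rotation']).reshape(3,3); c=R.T@(np.array(X,float)-np.array(p['xyz']))
    f=240/np.tan(np.radians(p['vfov'])/2)
    return np.array([p['cx']+f*c[0]/-c[2], p['cy']-f*c[1]/-c[2]])
def ray(p,u,v):
    R=np.array(p['rotation']).reshape(3,3); f=240/np.tan(np.radians(p['vfov'])/2)
    return np.array(p['xyz']),R@np.array([(u-p['cx'])/f,-(v-p['cy'])/f,-1])
def atz(p,u,v,z):
    o,d=ray(p,u,v); return o+d*(z-o[2])/d[2]
E
python3 - <<'E'
from h import *
print(arm.read_state())
for n in ('scene','top','wrist'):
    p=shot(n,n+'0.png'); print(n,{k:p[k] for k in p if k!='pixels'})
    if n=='wrist': continue
    for t in ['gauge_hub','rod_knob','middle_station','rest_top','block_a','sensor_mid','plug_mid','cylinder_mid','bottle_mid','beaker_mid','rod_tip']:
        try: print(t,[(np.round(d['centre'],0).tolist(),round(d['conf'],2)) for d in arm.look_for(t,p)][:4])
        except Exception as e: print(t,e)
E
```

```text
pics
{'clock': 0.0, 'joints': array([ 1.60058601e+00,  3.85559226e-01,  6.62298286e-03, -5.20394654e-04,
       -1.19396922e+00, -2.58567013e-01]), 'joint_vel': array([-7.64521384e-04,  7.66443173e-04, -3.82460427e-05, -1.00057114e-03,
        7.32297236e-05,  1.01230502e-03]), 'joint_efforts': array([ 9.02425600e-04, -3.92294025e+01,  1.88399023e+01,  4.18621033e+00,
       -4.71887222e-03,  5.59593886e-06]), 'position': array([141.67775039, 608.52003335, 403.615262  ]), 'ee_rot': array([ 9.93453204e-01, -1.14234673e-01, -8.78112926e-05,  1.07837182e-03]), 'contact_force': array([-0.09160531, -0.05851515, -0.45214757]), 'wrist_torque': array([ 0.02105523, -0.00687373,  0.01507359]), 'gripper_width': 85.61878919015969}
scene {'vfov': 43.57312282364657, 'cx': 315.7871691956978, 'cy': 240.9570839615658, 'xyz': array([-319.06590241,  999.27008525, 1256.67343405]), 'rotation': array([-0.14178739,  0.39612768,  0.84693269, -0.32509108]), 'shot': 1}
gauge_hub [([467.0, 242.0, 126.0], 0.68)]
rod_knob []
middle_station [([506.0, -300.0, 64.0], 0.85)]
rest_top [([466.0, 214.0, 15.0], 0.55)]
b
[... 684 characters left out ...]
[462.0, 226.0, 10.0], 0.82)]
block_a [([574.0, -396.0, 92.0], 0.9), ([579.0, -340.0, 92.0], 0.84), ([567.0, -280.0, 94.0], 0.75)]
sensor_mid [([466.0, 237.0, 210.0], 0.15)]
plug_mid [([574.0, -394.0, 93.0], 0.63), ([573.0, -278.0, 97.0], 0.58)]
cylinder_mid [([440.0, -60.0, 13.0], 0.55)]
bottle_mid [([435.0, 76.0, 90.0], 0.97)]
beaker_mid [([470.0, 238.0, 213.0], 0.69)]
rod_tip [([468.0, 238.0, 210.0], 0.6), ([572.0, -279.0, 93.0], 0.54), ([566.0, 430.0, 27.0], 0.53)]
wrist {'vfov': 62.40684256555395, 'cx': 320.92509240075924, 'cy': 238.16853295524697, 'xyz': array([223.94425899, 588.87506359, 373.68003524]), 'rotation': array([ 0.10346248, -0.13022441,  0.7724877 , -0.61286203]), 'shot': 3}
```

```bash
sed -i 's/np.array(p\[.rotation.\]).reshape(3,3)/Rot.from_quat(p["rotation"]).as_matrix()/; 2a from scipy.spatial.transform import Rotation as Rot' h.py; cat h.py | head -12
```

```text
from bench import arm
import numpy as np, cv2
from scipy.spatial.transform import Rotation as Rot
def shot(n,f):
    p=arm.get_image(n); cv2.imwrite('pics/'+f,p['pixels'][:,:,::-1].copy()); return p
def proj(p,X):
    R=Rot.from_quat(p["rotation"]).as_matrix(); c=R.T@(np.array(X,float)-np.array(p['xyz']))
    f=240/np.tan(np.radians(p['vfov'])/2)
    return np.array([p['cx']+f*c[0]/-c[2], p['cy']-f*c[1]/-c[2]])
def ray(p,u,v):
    R=Rot.from_quat(p["rotation"]).as_matrix(); f=240/np.tan(np.radians(p['vfov'])/2)
    return np.array(p['xyz']),R@np.array([(u-p['cx'])/f,-(v-p['cy'])/f,-1])
```

View pics/scene0.png

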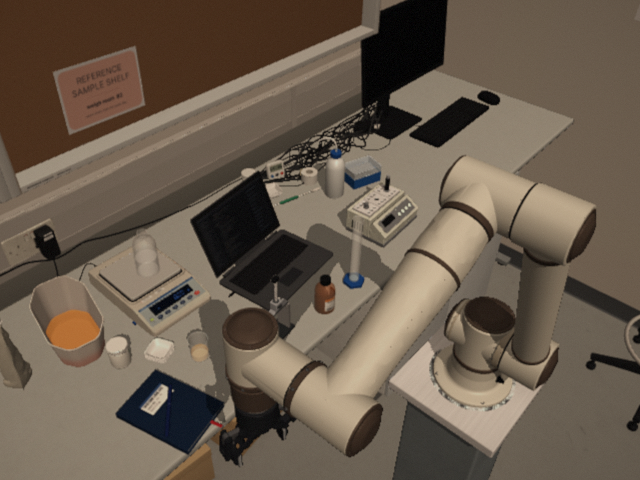

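View pics/top0.png

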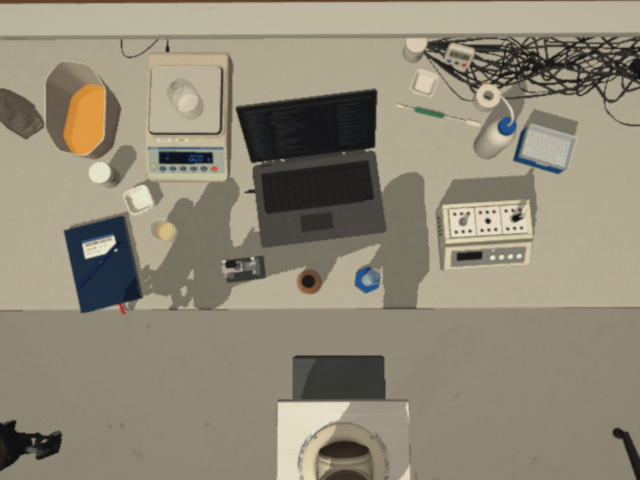

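View pics/wrist0.png

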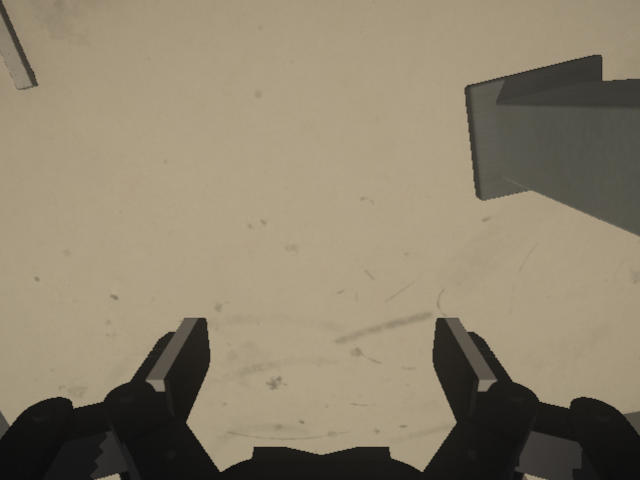

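```bash
python3 - <<'E'
from h import *
im=cv2.imread('pics/top0.png')
a=cv2.resize(im[240:300,200:290],None,fx=8,fy=8,interpolation=cv2.INTER_CUBIC)[:,:,:]
b=cv2.resize(im[170:280,430:545],None,fx=5,fy=5,interpolation=cv2.INTER_CUBIC)
cv2.imwrite('pics/ca.png',a);cv2.imwrite('pics/cb.png',b)
E
```

```text
(no output)
```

View pics/ca.png

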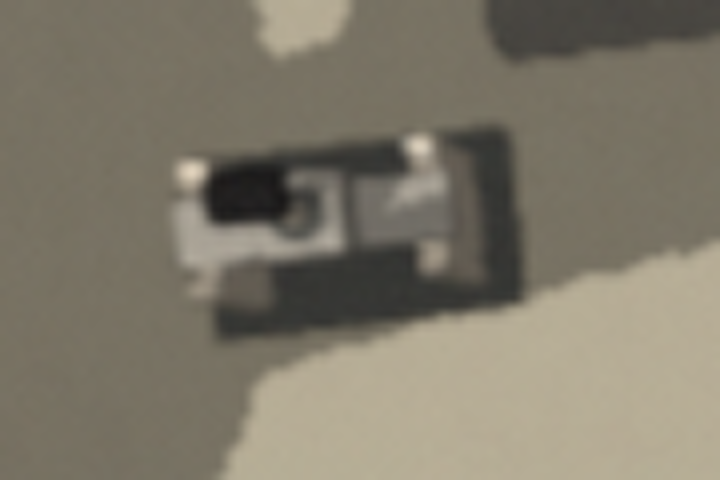

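View pics/cb.png

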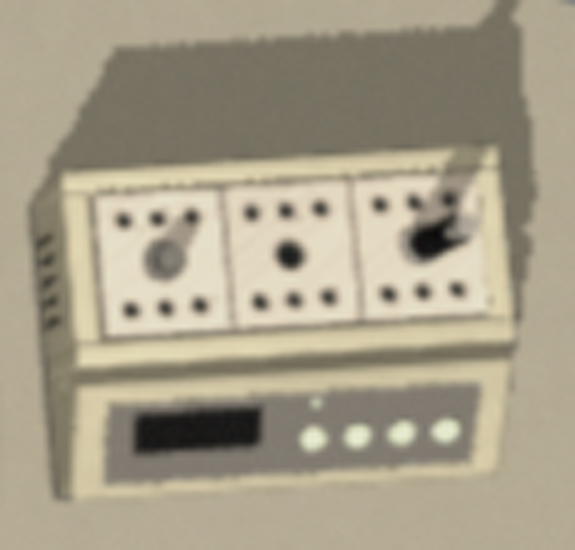

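```bash
python3 - <<'E'
from h import *
p=arm.get_image('top')
def c(o,s,u,v,z): return atz(p,o[0]+(u+.5)/s-.5,o[1]+(v+.5)/s-.5,z)
A=lambda u,v,z:c((200,240),8,u,v,z); B=lambda u,v,z:c((430,170),5,u,v,z)
print('well',B(290,255,92)); 
l,r=B(122,220,92),B(413,201,92); l2,r2=B(131,311,92),B(458,290,92)
for a,b in((l,r),(l2,r2)): d=a-b; print(np.degrees(np.arctan2(-d[0],d[1])))
print('knob',A(248,192,208)); 
for zz,q in ((8,[(215,335),(520,298)]),(99,[(190,172),(419,147)])):
    a,b=A(*q[0],zz),A(*q[1],zz); d=a-b; print(a,b,np.degrees(np.arctan2(-d[0],d[1])))
# posts mid
q=[A(u,v,99) for u,v in [(190,172),(419,147),(203,285),(433,258)]]; print(q,np.mean(q,0))
print(c((200,240),8,262,258,110))
s=arm.read_state();R=Rot.from_quat(s['ee_rot']).as_matrix(); print(R.round(3), np.degrees(np.arctan2(R[1,1],R[0,1])))
w=arm.get_image('wrist'); Rw=Rot.from_quat(w['rotation']).as_matrix(); print('cam in tool',R.T@(w['xyz']-s['position']),(R.T@Rw).round(3))
E
```

```text
well [ 573.24112777 -339.36964195   92.        ]
3.51037380381137
3.4344822095606133
knob [468.9539396  235.58082249 208.        ]
[437.3386313  281.22472861   8.        ] [448.22517359 187.90845276   8.        ] 6.654209056531859
[481.40574362 271.97876745  99.        ] [488.28647566 206.42330575  99.        ] 5.991852706433086
[array([481.40574362, 271.97876745,  99.        ]), array([488.28647566, 206.42330575,  99.        ]), array([449.03774256, 267.77383844,  99.        ]), array([456.45079627, 202.10626029,  99.        ])] [468.79518953 237.07054298  99.        ]
[456.17107114 249.06384044 110.        ]
[[ 0.974 -0.227 -0.   ]
 [-0.227 -0.974  0.   ]
 [-0.    -0.    -1.   ]] -103.10613332082498
cam in tool [84.60559641  0.66981908 31.03538925] [[-0.001  0.945  0.328]
 [ 1.     0.001 -0.   ]
 [-0.     0.328 -0.945]]
```

Emit:
play_rows:
  moves:
    - [[0.1,-0.1,0.1],-0.3,-1]
    - [[0.25,-0.25,0.25],-0.6,-1]
    - [[0.4,-0.45,0.25],-0.9,-1]
    - [[0.5,-0.6,0.25],-1,-1]
    - [[0.5,-0.6,0.25],-1,-1]

```text
clock: 1.98
position: [293.0, 425.9, 480.7]
ee_rot: [0.93, -0.369, 0.0, -0.001]
contact_force: [-0.7, 0.1, 0.2]
gripper_width: 85.3
```

Emit:
play_rows:
  moves:
    - [[0.15,-0.15,0],-0.35,-1]
    - [[0.3,-0.3,0],-0.7,-1]
    - [[0.45,-0.5,0],-1,-1]
    - [[0.59,-0.64,0],-1,-1]
    - [[0.59,-0.64,0],-1,-1]

```text
clock: 2.6
position: [471.8, 232.1, 480.4]
ee_rot: [0.801, -0.598, 0.0, -0.001]
contact_force: [-0.4, -0.3, -0.2]
gripper_width: 85.4
```

Emit:
play_rows:
  moves:
    - [[-0.01,0.015,0],-0.34,-1]
    - [[-0.01,0.015,0],-0.34,-1]
    - [[-0.01,0.015,0],-0.34,-1]

```text
clock: 2.98
position: [468.4, 237.3, 480.4]
ee_rot: [0.746, -0.666, 0.0, -0.001]
contact_force: [-0.3, -0.3, -0.3]
gripper_width: 85.4
```

```bash
python3 - <<'E'
from h import *
p=shot('wrist','w1.png'); t=shot('scene','s1.png')
s=arm.read_state();R=Rot.from_quat(s['ee_rot']).as_matrix(); print(s['clock'],s['position'],np.degrees(np.arctan2(R[1,1],R[0,1])),s['joints'])
print(p['xyz'])
print('knob pred',proj(p,[469,236,208]),'hub',proj(p,[469,237,110]))
for n in('rod_knob','gauge_hub'): print(n,arm.look_for(n,p))
E
```

```text
3.075 [468.45872491 237.15399715 480.40706661] -173.52065501957748 [ 7.77995210e-01  1.66505883e-01 -1.04844890e-01  4.93305689e-04
 -1.29841455e+00 -6.65041629e-01]
[477.67809858 152.40362339 449.29851815]
knob pred [320.25825925 238.2920288 ] hub [320.50406126 202.70070342]
rod_knob [{'centre': [472.5, 233.6, 208.1], 'conf': 0.88}, {'centre': [474.9, 230.2, 8.0], 'conf': 0.73}]
gauge_hub [{'centre': [470.9, 228.4, 124.5], 'conf': 0.91}]
```

View pics/w1.png

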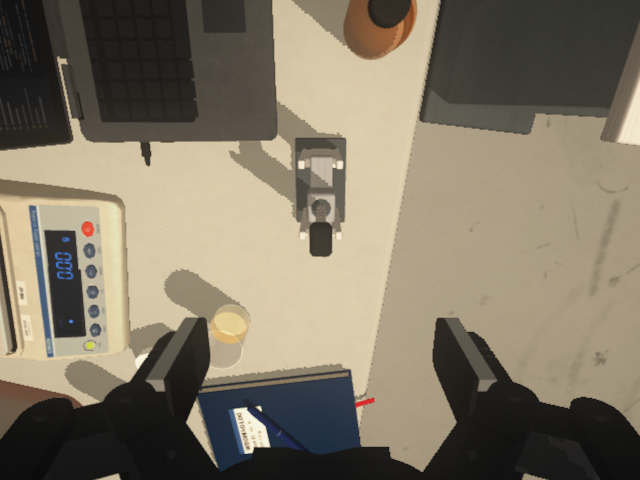

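View pics/s1.png

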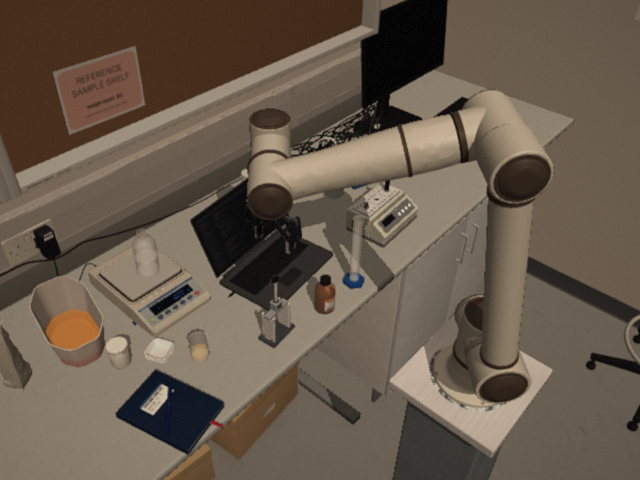

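```bash
python3 - <<'E'
from h import *
p=arm.get_image('wrist')
cv2.imwrite('pics/w1c.png',cv2.resize(p['pixels'][130:270,270:370,::-1],None,fx=5,fy=5,interpolation=cv2.INTER_CUBIC)[:,:,:])
for u,v,z in [(320.5,208,126),(320,240,214),(320,240,200)]: print(atz(p,u,v,z))
E
```

```text
[469.01739728 237.23331284 126.        ]
[469.3526699  234.74726879 214.        ]
[468.86382431 239.66780919 200.        ]
```

View pics/w1c.png

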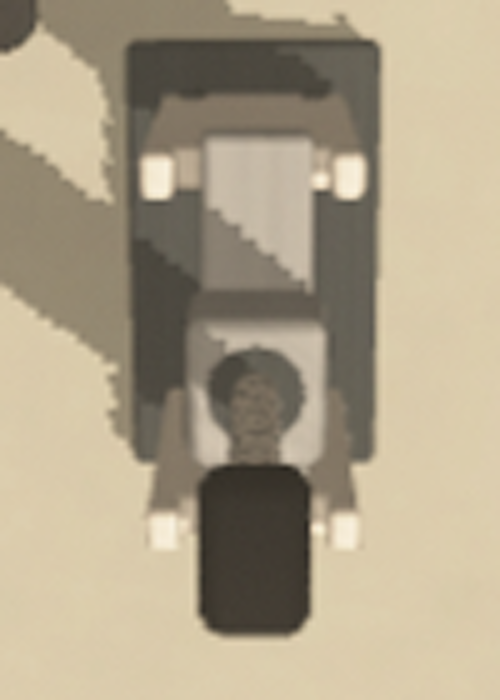

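```bash
python3 - <<'E'
from h import *
p=arm.get_image('wrist')
f=lambda c:130+(c+.5)/5-.5
for z in range(200,223,2): print(z,atz(p,320,f(635),z)[1].round(1),atz(p,320,f(465),z-12)[1].round(1),atz(p,320,f(465),z)[1].round(1))
E
```

```text
200 251.4 231.2 227.5
202 250.6 230.5 226.9
204 249.8 229.9 226.3
206 249.0 229.3 225.7
208 248.2 228.7 225.1
210 247.4 228.1 224.5
212 246.6 227.5 223.9
214 245.8 226.9 223.3
216 245.0 226.3 222.7
218 244.2 225.7 222.1
220 243.4 225.1 221.5
222 242.6 224.5 220.8
```

Emit:
play_rows:
  moves:
    - [[0.002,0.001,-0.15],0,-1]
    - [[0.002,0.001,-0.3],0,-1]
    - [[0.002,0.001,-0.395],0,-1]
    - [[0.002,0.001,-0.395],0,-1]
    - [[0.002,0.001,-0.395],0,0.3]
    - [[0.002,0.001,-0.395],0,1]
    - [[0.002,0.001,-0.395],0,1]
    - [[0.002,0.001,-0.395],0,1]
    - [[0.002,0.001,-0.395],0,1]
    - [[0.002,0.001,-0.395],0,1]

```text
clock: 4.53
position: [469.3, 237.1, 362.1]
ee_rot: [0.745, -0.667, 0.0, -0.001]
contact_force: [-0.3, 0.8, 0.0]
gripper_width: 12.6
```

```bash
python3 - <<'E'
from h import *
p=shot('wrist','w2.png'); p=shot('scene','s2.png')
cv2.imwrite('pics/s2c.png',cv2.resize(p['pixels'][150:370,190:350,::-1],None,fx=3,fy=3)) 
print(arm.read_state()['gripper_width'])
E
```

```text
12.49266988240661
```

View pics/w2.png

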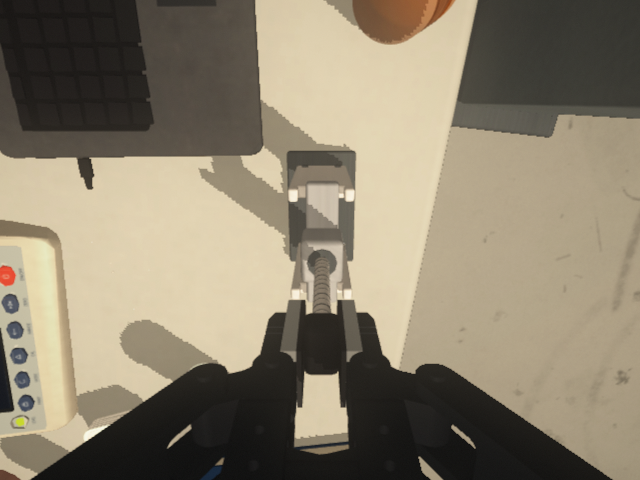

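View pics/s2c.png

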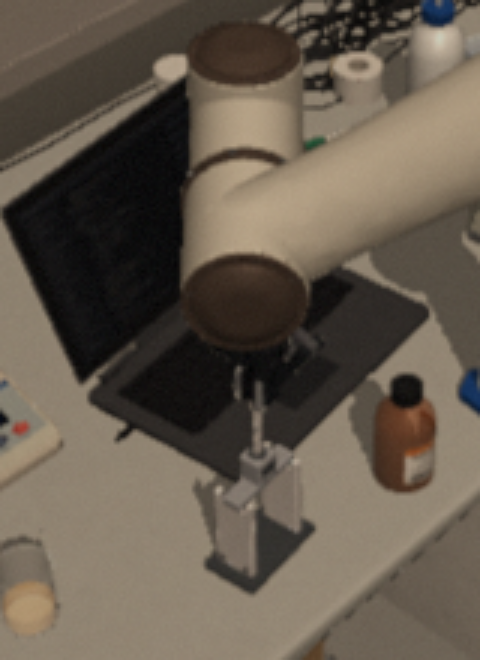

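Emit:
play_rows:
  moves:
    - [[0,0,0.05],0,1]
    - [[0,0,0.12],0,1]
    - [[0,0,0.25],0,1]
    - [[0,0,0.4],0,1]
    - [[0,0,0.55],0,1]
    - [[0,0,0.63],0,1]
    - [[0,0,0.63],0,1]

```text
clock: 5.5
position: [469.0, 236.9, 553.2]
ee_rot: [0.745, -0.667, 0.0, -0.003]
contact_force: [0.0, 0.4, -3.6]
gripper_width: 12.4
```

```bash
python3 - <<'E'
from h import *
p=shot('scene','s3.png')
cv2.imwrite('pics/s3c.png',cv2.resize(p['pixels'][50:370,190:400,::-1],None,fx=2,fy=2)) 
s=arm.read_state();print(s['gripper_width'],s['contact_force'],s['position'])
E
```

```text
12.62969906349995 [ 0.03141478  0.02096429 -4.24107165] [468.92430192 236.94864502 551.00947081]
```

View pics/s3c.png

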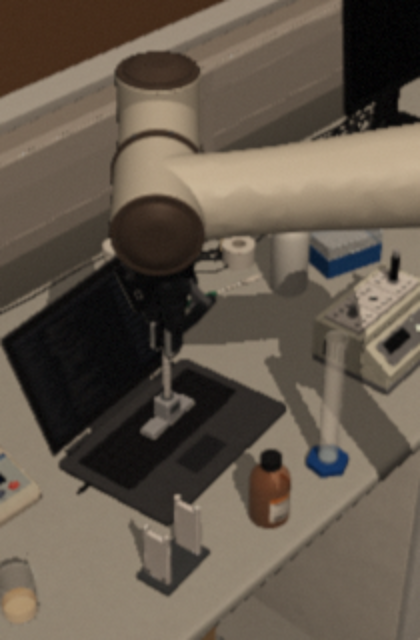

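```bash
python3 - <<'E'
from h import *
import pickle
p=shot('wrist','w3.png'); pickle.dump(p,open('w3.pkl','wb'));t=shot('top','t3.png'); pickle.dump(t,open('t3.pkl','wb'))
cv2.imwrite('pics/t3c.png',cv2.resize(t['pixels'][240:300,200:290,::-1],None,fx=8,fy=8,interpolation=cv2.INTER_CUBIC))
print(arm.read_state()['clock'])
E
```

```text
5.65
```

View pics/w3.png

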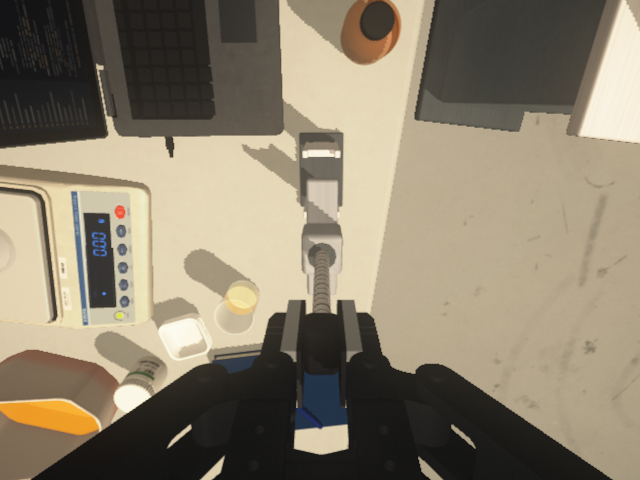

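View pics/t3c.png

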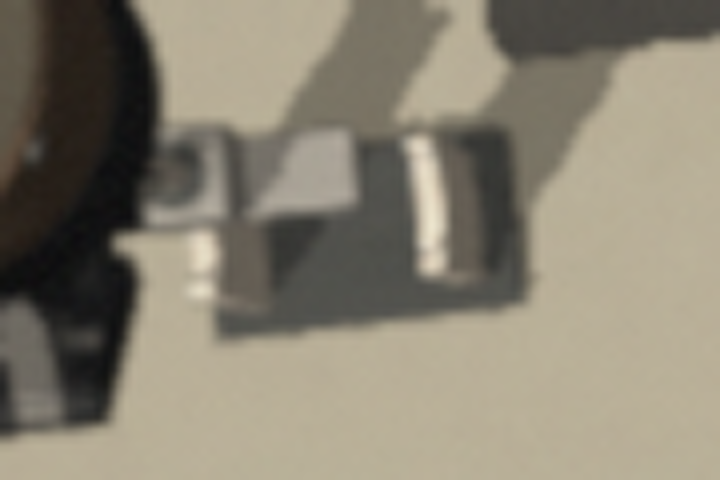

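Emit:
play_rows:
  moves:
    - [[0.01,-0.04,0],0,1]
    - [[0.03,-0.14,0],0,1]
    - [[0.06,-0.28,0],0,1]
    - [[0.08,-0.42,0],-0.03,1]
    - [[0.1,-0.56,0],-0.05,1]
    - [[0.12,-0.7,0],-0.07,1]
    - [[0.15,-0.84,0],-0.1,1]
    - [[0.17,-0.96,0],-0.1,1]

```text
clock: 6.65
position: [519.9, -53.1, 548.1]
ee_rot: [0.727, -0.686, -0.001, 0.002]
contact_force: [-0.0, 0.2, -2.4]
gripper_width: 13.0
```

Emit:
play_rows:
  moves:
    - [[0.03,-0.14,0],0,1]
    - [[0.06,-0.28,0],0,1]
    - [[0.08,-0.42,0],0,1]
    - [[0.1,-0.56,0],0,1]
    - [[0.13,-0.7,0],0,1]
    - [[0.15,-0.82,0],0,1]
    - [[0.17,-0.9,0],0,1]
    - [[0.175,-0.94,0],0,1]
    - [[0.175,-0.95,0],0,1]

```text
clock: 7.78
position: [572.3, -338.8, 547.0]
ee_rot: [0.727, -0.687, -0.002, 0.002]
contact_force: [-0.3, -0.2, -3.0]
gripper_width: 13.0
```

```bash
python3 - <<'E'
from h import *
s=arm.read_state();R=Rot.from_quat(s['ee_rot']).as_matrix(); print(s['clock'],s['position'],np.degrees(np.arctan2(R[1,1],R[0,1])),s['joints'],s['contact_force'])
p=shot('wrist','w4.png'); print(arm.look_for('block_a',p))
print(proj(p,[573.2,-339.4,92]))
E
```

```text
7.775 [ 572.29880515 -338.80800061  546.99924678] -176.74085570240726 [-0.29142301  0.4086829   0.3895804   0.00235426 -1.55739693  0.34826837] [-0.25674527 -0.22729484 -2.95583978]
[{'centre': [575.9, -400.4, 89.3], 'conf': 0.9}, {'centre': [594.1, -286.3, 88.9], 'conf': 0.81}, {'centre': [585.5, -343.3, 95.8], 'conf': 0.65}]
[317.40944232 183.57933121]
```

View pics/w4.png

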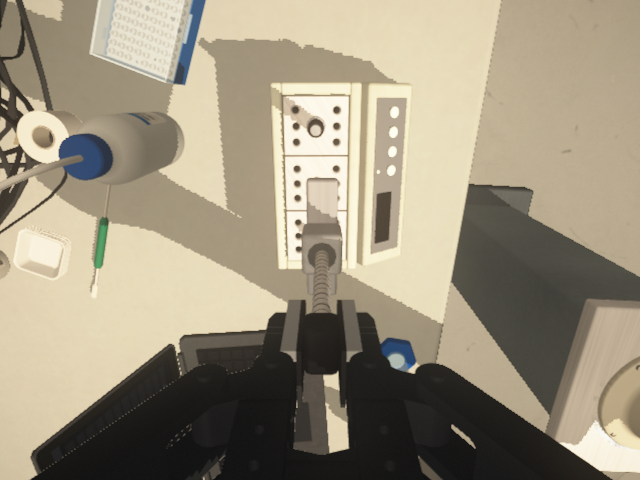

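```bash
python3 - <<'E'
from h import *
import pickle
p=arm.get_image('wrist'); pickle.dump(p,open('w4.pkl','wb'))
c=cv2.resize(p['pixels'][80:280,260:420,::-1],None,fx=4,fy=4,interpolation=cv2.INTER_CUBIC)
cv2.imwrite('pics/w4c.png',c[:600]); cv2.imwrite('pics/w4d.png',cv2.resize(p['pixels'][90:215,270:360,::-1],None,fx=6,fy=6,interpolation=cv2.INTER_CUBIC)[:600])
E
```

```text
(no output)
```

View pics/w4c.png

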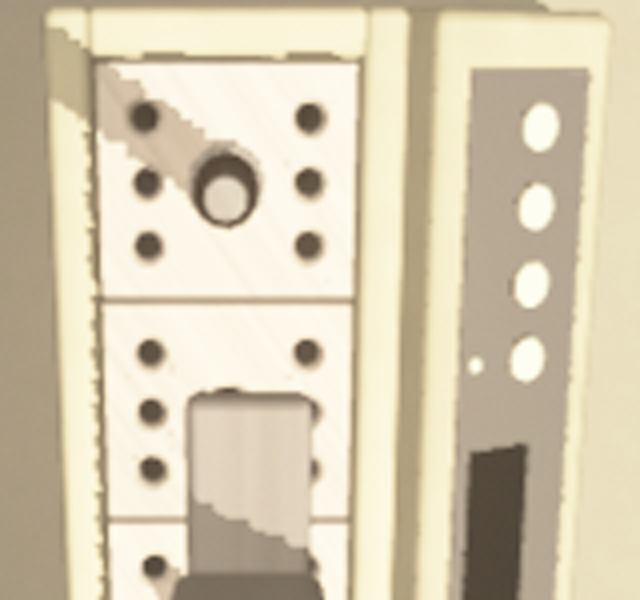

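```bash
python3 - <<'E'
from h import *
import pickle
p=pickle.load(open('w4.pkl','rb'))
F=lambda u,v:(260+(u+.5)/4-.5,80+(v+.5)/4-.5)
for u,v in [(229,411),(151,411),(307,352),(150,352),(147.5,183),(309,182)]: print(atz(p,*F(u,v),92).round(1))
a=atz(p,*F(229,411),92)
L=[atz(p,*F(u,v),92) for u,v in[(145,118),(150,352),(149,246),(153,469)]]
for i in(0,2): d=L[i+1]-L[i]; print(np.hypot(*d[:2]),np.degrees(np.arctan2(-d[0],d[1])))
s=arm.read_state();R=Rot.from_quat(s['ee_rot']).as_matrix()
# rod axis: collar
im=p['pixels'][230:330,290:355,::-1]; cv2.imwrite('pics/col.png',cv2.resize(im,None,fx=6,fy=6,interpolation=cv2.INTER_CUBIC))
for g in (0,4,8):
    zt=s['position'][2]-155-g-88
    for v in (253,255,257): X=atz(p,321,v,zt); print(g,v,zt,X.round(1),(X-s['position'])[:2].round(1))
E
```

```text
[ 574.4 -339.8   92. ]
[ 595.5 -338.6   92. ]
[ 554.4 -356.9   92. ]
[ 596.3 -354.5   92. ]
[ 598.6 -398.    92. ]
[ 557.  -400.6   92. ]
59.466548956854204 3.3876789065847235
59.56956591274351 3.2012356402565545
0 253 305.2649163675918 [ 570.9 -341.1  305.3] [-1.4 -3.6]
0 255 305.2649163675918 [ 570.8 -339.8  305.3] [-1.4 -2.3]
0 257 305.2649163675918 [ 570.8 -338.6  305.3] [-1.5 -1.1]
4 253 301.2649163675918 [ 570.8 -339.5  301.3] [-1.5 -2. ]
4 255 301.2649163675918 [ 570.7 -338.3  301.3] [-1.5 -0.8]
4 257 301.2649163675918 [ 570.7 -337.   301.3] [-1.6  0.5]
8 253 297.2649163675918 [ 570.7 -338.   297.3] [-1.6 -0.5]
8 255 297.2649163675918 [ 570.6 -336.7  297.3] [-1.6  0.8]
8 257 297.2649163675918 [ 570.5 -335.4  297.3] [-1.7  2.1]
```

View pics/col.png

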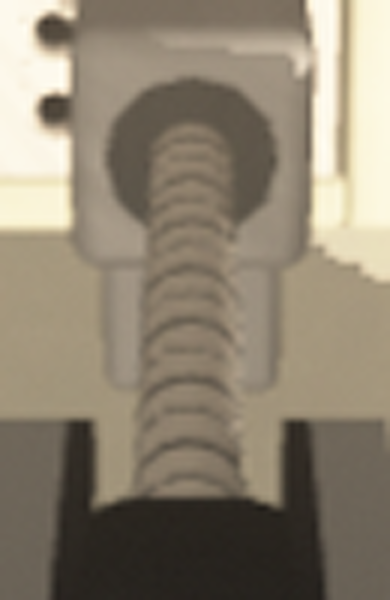

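Emit:
play_rows:
  moves:
    - [[0.003,-0.001,-0.04],0,1]
    - [[0.006,-0.002,-0.14],0,1]
    - [[0.01,-0.003,-0.26],0,1]
    - [[0.01,-0.003,-0.38],0,1]
    - [[0.01,-0.003,-0.47],0,1]
    - [[0.01,-0.003,-0.5],0,1]
    - [[0.01,-0.003,-0.5],0,1]
    - [[0.01,-0.003,-0.5],0,1]

```text
clock: 8.93
position: [575.5, -338.4, 400.0]
ee_rot: [0.728, -0.686, 0.0, 0.001]
contact_force: [0.3, -0.4, -2.7]
gripper_width: 12.8
```

```bash
python3 - <<'E'
from h import *
import pickle
s=arm.read_state();R=Rot.from_quat(s['ee_rot']).as_matrix(); print(s['clock'],s['position'],R[:,2],np.degrees(np.arctan2(R[1,1],R[0,1])),s['contact_force'])
D={}
for n in('wrist','top','scene'): D[n]=shot(n,n+'5.png')
pickle.dump((s,D),open('d5.pkl','wb'))
t=D['top']['pixels'][170:280,430:545,::-1]; cv2.imwrite('pics/t5c.png',cv2.resize(t,None,fx=5,fy=5,interpolation=cv2.INTER_CUBIC))
t=D['scene']['pixels'][130:260,320:450,::-1]; cv2.imwrite('pics/s5c.png',cv2.resize(t,None,fx=4,fy=4,interpolation=cv2.INTER_CUBIC))
E
```

```text
8.925 [ 575.53772816 -338.40730497  399.99674273] [-0.00145021 -0.00270757 -0.99999528] -176.62600131899677 [ 0.30407156 -0.4187511  -2.74373809]
```

View pics/wrist5.png

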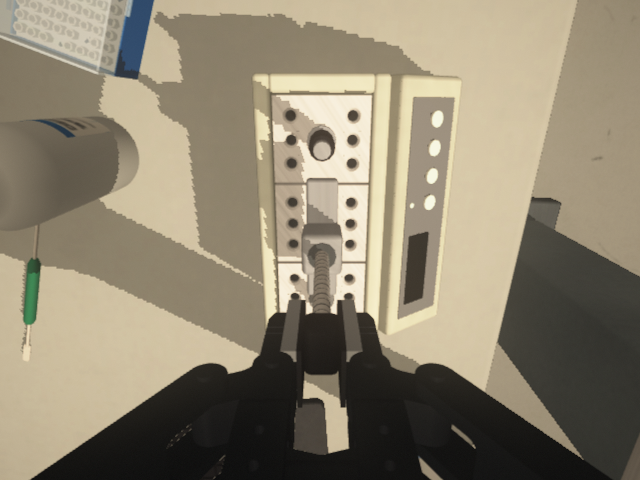

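View pics/t5c.png

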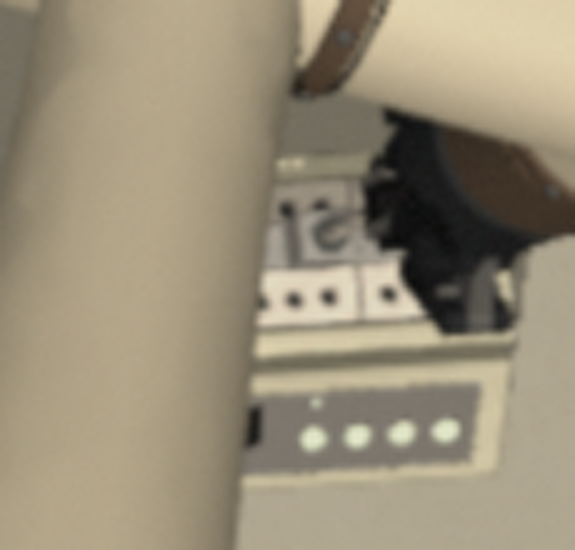

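View pics/s5c.png

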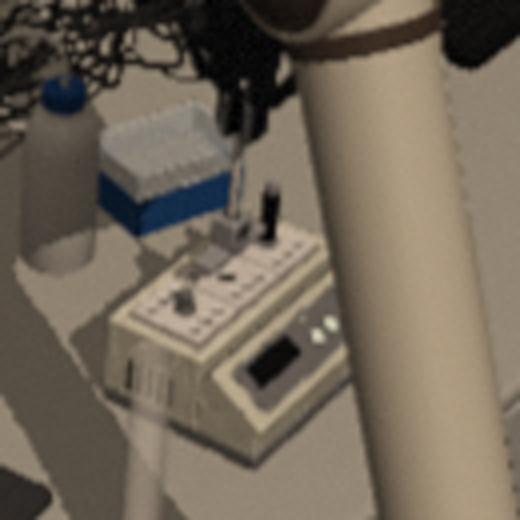

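```bash
python3 - <<'E'
from h import *
import pickle
s,D=pickle.load(open('d5.pkl','rb')); p=D['wrist']
cv2.imwrite('pics/w5c.png',cv2.resize(p['pixels'][170:320,265:375,::-1],None,fx=5,fy=5,interpolation=cv2.INTER_CUBIC)[:750])
E
```

```text
(no output)
```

View pics/w5c.png

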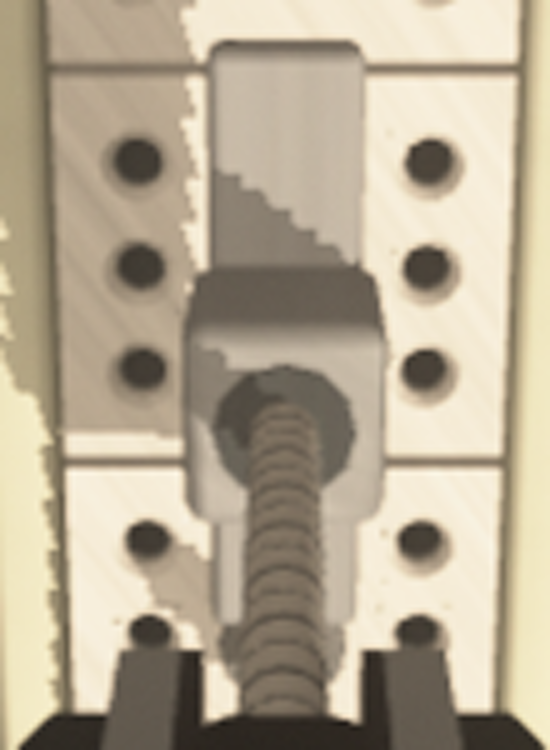

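```bash
python3 - <<'E'
from h import *
import pickle
s,D=pickle.load(open('d5.pkl','rb')); p=D['wrist']
F=lambda u,v:(265+(u+.5)/5-.5,170+(v+.5)/5-.5)
h=[(137,161),(141,267),(142,369),(432,162),(429,269),(427,370)]
W=np.array([atz(p,*F(*q),92) for q in h]); print('well',W.mean(0),'hole y sp',W[0]-W[2],W[0]-W[3])
d=W[2]+W[5]-W[0]-W[3]; print('yaw',np.degrees(np.arctan2(-d[0],d[1])))
for u in (104,108,110,112,114,116,118):
    a=atz(p,*F(287,52),u+9); b=atz(p,*F(285,622),u+9); c=atz(p,*F(285,427),u+36)
    print(u,'len',np.hypot(*(a-b)[:2]).round(1),'mid',((a+b)/2).round(1)[:2],'collar',c.round(1)[:2], 'w',np.hypot(*(atz(p,*F(211,160),u+9)-atz(p,*F(362,160),u+9))[:2]).round(2), 'hubw',np.hypot(*(atz(p,*F(188,340),u+36)-atz(p,*F(383,340),u+36))[:2]).round(2))
print(s['position'][:2])
E
```

```text
well [ 574.45363889 -340.07221973   92.        ] hole y sp [  1.83609167 -31.64980386   0.        ] [42.25854051  2.31015757  0.        ]
yaw 3.3672397807989944
104 len 82.5 mid [ 574.  -334.5] collar [ 574.2 -333.9] w 20.02 hubw 23.85
108 len 81.2 mid [ 574.1 -335.9] collar [ 574.3 -335.5] w 19.7 hubw 23.43
110 len 80.6 mid [ 574.1 -336.6] collar [ 574.3 -336.3] w 19.55 hubw 23.22
112 len 79.9 mid [ 574.2 -337.3] collar [ 574.4 -337.1] w 19.39 hubw 23.02
114 len 79.3 mid [ 574.2 -338. ] collar [ 574.4 -337.9] w 19.24 hubw 22.81
116 len 78.6 mid [ 574.3 -338.7] collar [ 574.5 -338.6] w 19.08 hubw 22.6
118 len 78.0 mid [ 574.3 -339.4] collar [ 574.5 -339.4] w 18.92 hubw 22.39
[ 575.53772816 -338.40730497]
```

Emit:
play_rows:
  moves:
    - [[0,-0.008,-0.02],0,1]
    - [[0,-0.008,-0.04],0,1]
    - [[0,-0.008,-0.04],0,1]
    - [[0,-0.008,-0.04],0,1]

```text
clock: 9.57
position: [575.4, -340.9, 387.5]
ee_rot: [0.727, -0.686, -0.0, 0.002]
contact_force: [-0.2, 0.4, -2.9]
gripper_width: 12.5
```

Emit:
play_rows:
  moves:
    - [[0,0,-0.005],0,1]
    - [[0,0,-0.01],0,1]
    - [[0,0,-0.01],0,1]

```text
clock: 9.95
position: [575.4, -340.9, 384.3]
ee_rot: [0.728, -0.686, -0.0, 0.002]
contact_force: [0.7, 0.1, -2.9]
gripper_width: 12.5
```

```bash
cat > v.py <<'E'
from h import *
import pickle,sys
n=sys.argv[1]
s=arm.read_state();R=Rot.from_quat(s['ee_rot']).as_matrix(); print(s['clock'],s['position'],R[:,2],np.degrees(np.arctan2(R[1,1],R[0,1])),s['contact_force'])
p=shot('wrist','w%s.png'%n); pickle.dump((s,p),open('d%s.pkl'%n,'wb'))
cv2.imwrite('pics/w%sc.png'%n,cv2.resize(p['pixels'][170:320,265:375,::-1],None,fx=5,fy=5,interpolation=cv2.INTER_CUBIC))
E
python3 v.py 6
```

```text
9.95 [ 575.37639574 -340.85610811  384.26521017] [-0.00255619 -0.00206673 -0.9999946 ] -176.6419940854824 [ 0.72243115  0.06169981 -2.86067548]
```

View pics/w6c.png

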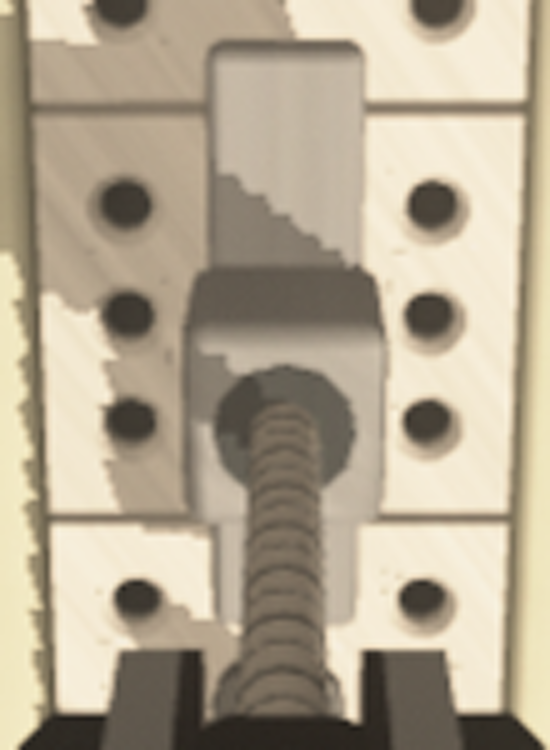

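Emit:
play_rows:
  moves:
    - [[0,0,-0.005],0,1]
    - [[0,0,-0.005],0,1]

```text
clock: 10.25
position: [575.3, -340.9, 382.7]
ee_rot: [0.728, -0.686, -0.0, 0.002]
contact_force: [-0.1, 0.1, -2.0]
gripper_width: 12.6
```

Emit:
play_rows:
  moves:
    - [[0,0,-0.005],0,1]
    - [[0,0,-0.005],0,1]

```text
clock: 10.5
position: [575.3, -340.8, 381.0]
ee_rot: [0.728, -0.686, -0.001, 0.002]
contact_force: [-0.6, -0.1, -1.7]
gripper_width: 12.2
```

Emit:
play_rows:
  moves:
    - [[0,0,-0.005],0,1]
    - [[0,0,-0.005],0,1]

```text
clock: 10.75
position: [575.3, -340.8, 379.2]
ee_rot: [0.727, -0.686, -0.001, 0.002]
contact_force: [-0.5, -0.2, -2.2]
gripper_width: 12.5
```

```bash
python3 v.py 7; python3 - <<'E'
from h import *
t=shot('scene','s7.png')['pixels'][130:230,350:430,::-1]; cv2.imwrite('pics/s7c.png',cv2.resize(t,None,fx=6,fy=6,interpolation=cv2.INTER_CUBIC))
E
```

```text
10.75 [ 575.27281824 -340.79654103  379.21499852] [-0.00353854 -0.00156384 -0.99999252] -176.64569790348656 [-0.49248406 -0.17224938 -2.16395368]
```

View pics/w7c.png

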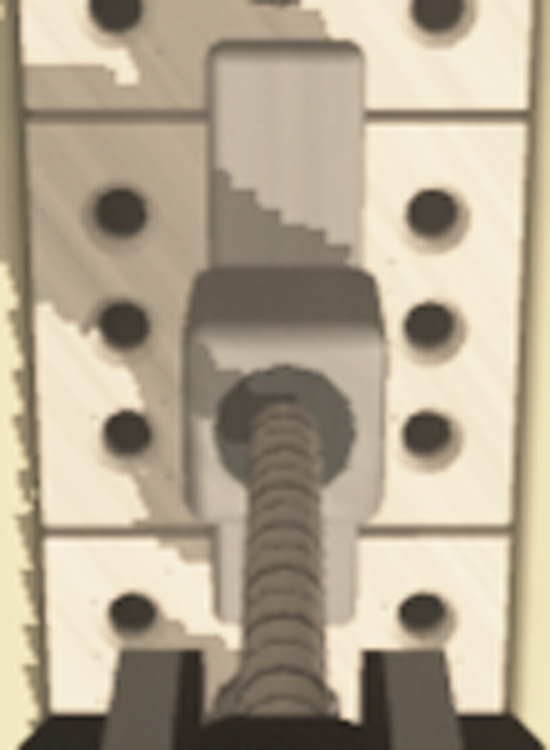

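View pics/s7c.png

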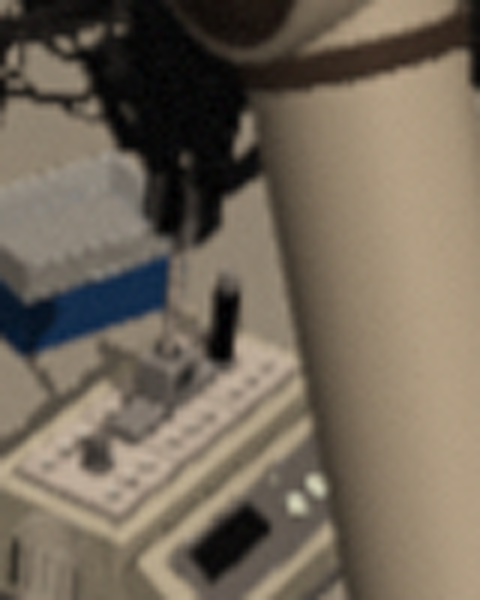

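Emit:
play_rows:
  moves:
    - [[0,0,-0.004],0,1]
    - [[0,0,-0.007],0,1]
    - [[0,0,-0.007],0,1]

```text
clock: 11.22
position: [575.3, -340.8, 377.2]
ee_rot: [0.727, -0.686, -0.001, 0.002]
contact_force: [0.2, -0.6, -2.8]
gripper_width: 12.8
```

```bash
python3 v.py 8; cat > cmp.py <<'E'
from h import *
import pickle,sys
g=lambda n:cv2.cvtColor(pickle.load(open('d%s.pkl'%n,'rb'))[1]['pixels'],cv2.COLOR_RGB2GRAY)
a,b=g(sys.argv[1]),g(sys.argv[2])
T=a[222:270,298:346]; r=cv2.matchTemplate(b[205:287,290:354],T,cv2.TM_CCOEFF_NORMED); _,m,_,l=cv2.minMaxLoc(r); print('hub shift',l[0]-8,l[1]-17,m)
E
python3 cmp.py 7 8
```

```text
11.225 [ 575.29192418 -340.83457199  377.1908175 ] [-0.00337057 -0.00168035 -0.99999291] -176.6489846444037 [ 0.19288808 -0.62993808 -2.77586146]
hub shift 0 0 0.9912006258964539
```

Emit:
play_rows:
  moves:
    - [[0,0,-0.005],0,1]
    - [[0,0,-0.007],0,1]
    - [[0,0,-0.007],0,1]

```text
clock: 11.65
position: [575.3, -340.9, 375.0]
ee_rot: [0.727, -0.686, -0.001, 0.002]
contact_force: [0.0, 0.3, -1.8]
gripper_width: 13.0
```

```bash
python3 v.py 9; python3 cmp.py 7 9
```

```text
11.65 [ 575.29980109 -340.85705384  375.02422014] [-0.00348145 -0.00164154 -0.99999259] -176.64746251482515 [ 0.03370234  0.27507744 -1.84885537]
hub shift 0 0 0.9882832765579224
```

View pics/w9c.png

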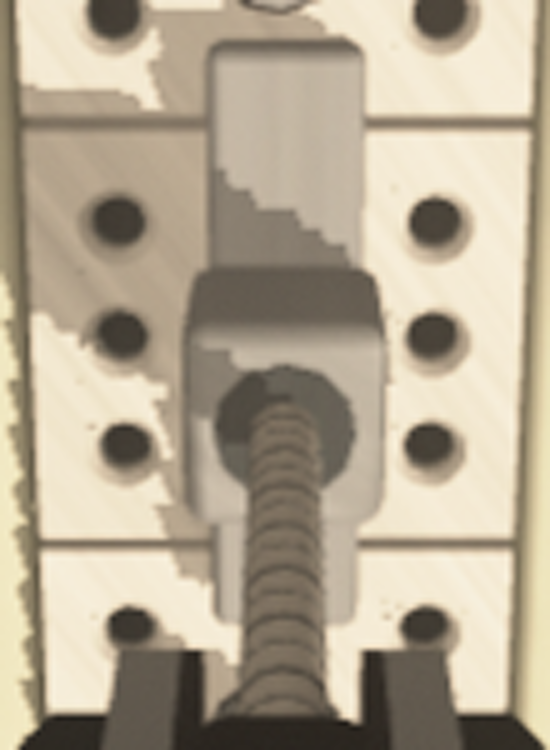

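```bash
python3 - <<'E'
from h import *
import pickle
s,p=pickle.load(open('d9.pkl','rb'))
F=lambda u,v:(265+(u+.5)/5-.5,170+(v+.5)/5-.5)
h=[(119,222),(121,335),(127,446),(437,223),(435,336),(431,446)]
W=np.array([atz(p,*F(*q),92) for q in h]); print('well',W.mean(0))
for u in (88,90,92,94):
    a=atz(p,*F(287,52),u+9); b=atz(p,*F(285,622),u+9); c=atz(p,*F(285,427),u+36)
    print(u,'len',np.hypot(*(a-b)[:2]).round(1),'mid',((a+b)/2).round(1)[:2],'collar',c.round(1)[:2])
print(s['position'][:2])
E
```

```text
well [ 574.40071986 -340.10772108   92.        ]
88 len 79.7 mid [ 573.4 -339.8] collar [ 573.6 -339.6]
90 len 79.0 mid [ 573.4 -340.5] collar [ 573.7 -340.4]
92 len 78.4 mid [ 573.5 -341.2] collar [ 573.7 -341.2]
94 len 77.7 mid [ 573.5 -341.9] collar [ 573.8 -342. ]
[ 575.29980109 -340.85705384]
```

Emit:
play_rows:
  moves:
    - [[0.003,0.003,-0.003],0,1]
    - [[0.003,0.003,-0.007],0,1]
    - [[0.003,0.003,-0.007],0,1]

```text
clock: 12.08
position: [576.3, -340.1, 373.8]
ee_rot: [0.728, -0.686, 0.0, 0.002]
contact_force: [-0.9, -1.8, 1.1]
gripper_width: 12.6
```

```bash
python3 v.py 10; python3 cmp.py 7 10
```

```text
12.075 [ 576.25026232 -340.10381314  373.78767704] [-0.00240553 -0.00264428 -0.99999361] -176.63703692017387 [-0.94082736 -1.7933061   1.0882743 ]
hub shift 1 1 0.9682403206825256
```

Emit:
play_rows:
  moves:
    - [[0,0,-0.005],0,1]
    - [[0,0,-0.007],0,1]
    - [[0,0,-0.007],0,1]

```text
clock: 12.5
position: [576.2, -340.1, 371.6]
ee_rot: [0.728, -0.686, -0.0, 0.002]
contact_force: [-0.8, 0.4, 0.4]
gripper_width: 12.9
```

```bash
python3 v.py 11; python3 cmp.py 7 11
```

```text
12.5 [ 576.23832145 -340.14139048  371.56150044] [-0.00246745 -0.00261587 -0.99999353] -176.6398573410075 [-0.78064129  0.39374018  0.44663045]
hub shift 1 2 0.9684246778488159
```

View pics/w11c.png

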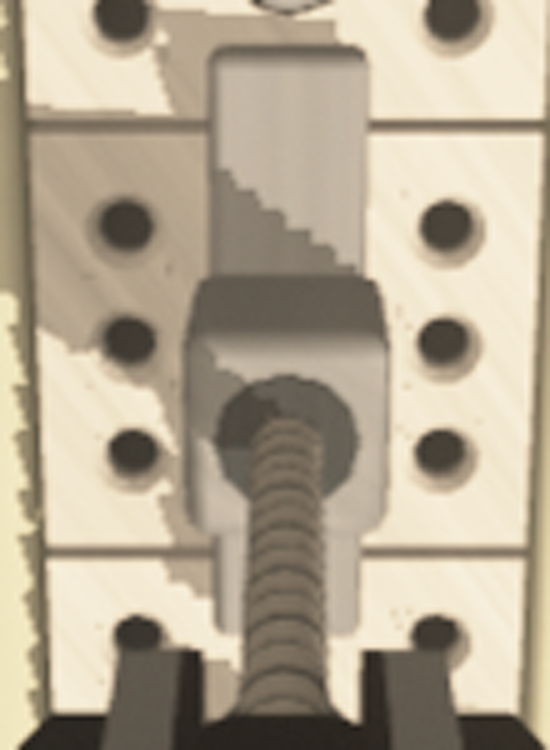

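```bash
python3 - <<'E'
from h import *
import pickle
s,p=pickle.load(open('d11.pkl','rb'))
F=lambda u,v:(265+(u+.5)/5-.5,170+(v+.5)/5-.5)
h=[(126,225),(129,340),(134,452),(447,225),(443,341),(441,452)]
W=np.array([atz(p,*F(*q),92) for q in h]); print('well',W.mean(0),W[0]-W[3],W[0]-W[2])
for u in (90,92):
    a=atz(p,*F(289,58),u+9); b=atz(p,*F(287,630),u+9); c=atz(p,*F(287,437),u+36)
    print(u,'len',np.hypot(*(a-b)[:2]).round(1),'mid',((a+b)/2).round(1)[:2],'collar',c.round(1)[:2])
E
```

```text
well [ 574.57766593 -340.27062626   92.        ] [41.70759838  2.40201819  0.        ] [  2.11448917 -31.78195035   0.        ]
90 len 78.3 mid [ 574.4 -340.3] collar [ 574.7 -340.1]
92 len 77.7 mid [ 574.5 -341. ] collar [ 574.7 -340.9]
```

Emit:
play_rows:
  moves:
    - [[0,0,-0.01],0,1]
    - [[0,0,-0.02],0,1]
    - [[0,0,-0.03],0,1]
    - [[0,0,-0.03],0,1]

```text
clock: 13.05
position: [576.2, -340.1, 361.8]
ee_rot: [0.728, -0.686, -0.001, 0.002]
contact_force: [-1.3, -0.1, -1.6]
gripper_width: 12.8
```

```bash
python3 v.py 12
```

```text
13.05 [ 576.22560286 -340.06000895  361.80862268] [-0.0032489  -0.00198414 -0.99999275] -176.64526598910655 [-1.25134223 -0.11954455 -1.58979904]
```

View pics/w12c.png

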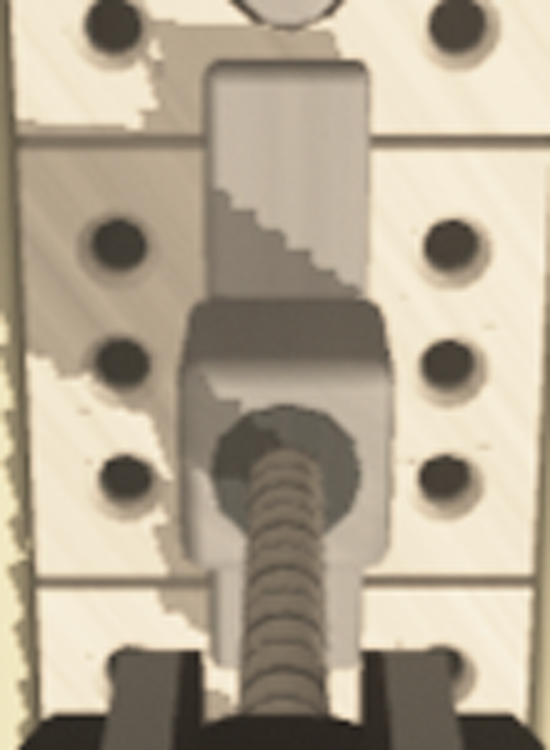

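Emit:
play_rows:
  moves:
    - [[0,0,-0.02],0,1]
    - [[0,0,-0.04],0,1]
    - [[0,0,-0.06],0,1]
    - [[0,0,-0.08],0,1]
    - [[0,0,-0.1],0,1]
    - [[0,0,-0.12],0,1]
    - [[0,0,-0.12],0,1]

```text
clock: 13.98
position: [576.1, -339.8, 324.6]
ee_rot: [0.727, -0.686, -0.001, 0.002]
contact_force: [-0.5, -0.7, -1.3]
gripper_width: 12.5
```

Emit:
play_rows:
  moves:
    - [[0,0,-0.007],0,1]
    - [[0,0,-0.014],0,1]
    - [[0,0,-0.014],0,1]

```text
clock: 14.35
position: [576.2, -339.7, 320.2]
ee_rot: [0.727, -0.686, -0.001, 0.002]
contact_force: [0.2, -1.2, -1.0]
gripper_width: 12.4
```

```bash
python3 v.py 13
```

```text
14.35 [ 576.18872196 -339.73572996  320.21102539] [-4.11330798e-03 -4.48949762e-04 -9.99991440e-01] -176.67442983999427 [ 0.222195   -1.20868695 -0.97225251]
```

View pics/w13.png

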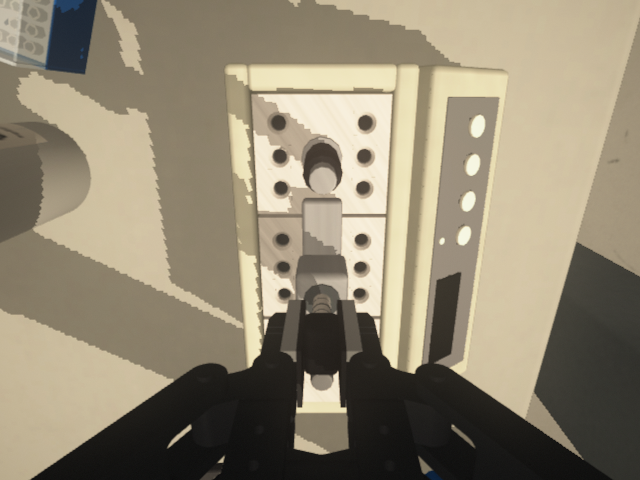

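Emit:
play_rows:
  moves:
    - [[0,0,-0.005],0,1]
    - [[0,0,-0.005],0,1]

```text
clock: 14.65
position: [576.2, -339.8, 318.6]
ee_rot: [0.727, -0.686, -0.001, 0.002]
contact_force: [-0.3, -1.3, 0.5]
gripper_width: 12.3
```

Emit:
play_rows:
  moves:
    - [[0,0,-0.005],0,1]
    - [[0,0,-0.005],0,1]

```text
clock: 14.9
position: [576.2, -339.8, 317.0]
ee_rot: [0.727, -0.686, -0.001, 0.002]
contact_force: [-0.9, -0.2, -0.2]
gripper_width: 12.9
```

Emit:
play_rows:
  moves:
    - [[0,0,-0.004],0,1]
    - [[0,0,-0.004],0,1]

```text
clock: 15.15
position: [576.2, -339.8, 315.7]
ee_rot: [0.727, -0.686, -0.001, 0.002]
contact_force: [-0.1, -1.1, 0.4]
gripper_width: 12.4
```

Emit:
play_rows:
  moves:
    - [[0,0,-0.004],0,1]
    - [[0,0,-0.004],0,1]

```text
clock: 15.4
position: [576.2, -339.8, 314.3]
ee_rot: [0.727, -0.686, -0.001, 0.002]
contact_force: [-0.8, -1.5, 0.4]
gripper_width: 13.0
```

Emit:
play_rows:
  moves:
    - [[0,0,-0.004],0,1]
    - [[0,0,-0.004],0,1]

```text
clock: 15.65
position: [576.2, -339.8, 312.9]
ee_rot: [0.727, -0.686, -0.001, 0.002]
contact_force: [-0.9, -1.3, 0.1]
gripper_width: 12.7
```

Emit:
play_rows:
  moves:
    - [[0,0,-0.004],0,1]
    - [[0,0,-0.004],0,1]

```text
clock: 15.9
position: [576.2, -339.8, 311.6]
ee_rot: [0.727, -0.686, -0.002, 0.002]
contact_force: [-1.0, -1.4, -0.9]
gripper_width: 12.4
```

Emit:
play_rows:
  moves:
    - [[0,0,-0.004],0,1]
    - [[0,0,-0.004],0,1]

```text
clock: 16.15
position: [576.2, -339.8, 310.2]
ee_rot: [0.727, -0.686, -0.002, 0.002]
contact_force: [-1.2, -1.6, 1.2]
gripper_width: 12.7
```

Emit:
play_rows:
  moves:
    - [[0,0,-0.003],0,1]
    - [[0,0,-0.003],0,1]

```text
clock: 16.4
position: [576.2, -339.8, 309.2]
ee_rot: [0.727, -0.686, -0.002, 0.002]
contact_force: [-0.5, -0.8, 0.3]
gripper_width: 12.6
```

Emit:
play_rows:
  moves:
    - [[0,0,-0.003],0,1]
    - [[0,0,-0.003],0,1]

```text
clock: 16.65
position: [576.2, -339.7, 308.4]
ee_rot: [0.727, -0.686, -0.002, 0.002]
contact_force: [-0.9, -0.7, 1.9]
gripper_width: 12.4
```

Emit:
play_rows:
  moves:
    - [[0,0,-0.003],0,1]
    - [[0,0,-0.003],0,1]

```text
clock: 16.9
position: [576.3, -339.7, 308.3]
ee_rot: [0.727, -0.686, -0.001, 0.001]
contact_force: [-2.4, -0.5, 4.8]
gripper_width: 12.6
```

Emit:
play_rows:
  moves:
    - [[0,0,-0.003],0,1]
    - [[0,0,-0.003],0,1]
    - [[0,0,-0.003],0,1]

```text
clock: 17.27
position: [576.3, -339.7, 308.3]
ee_rot: [0.727, -0.686, -0.001, 0.001]
contact_force: [-1.5, 0.3, 5.7]
gripper_width: 12.8
```

```bash
python3 v.py 14; python3 - <<'E'
from h import *
t=shot('scene','s14.png')['pixels'][130:230,350:430,::-1]; cv2.imwrite('pics/s14c.png',cv2.resize(t,None,fx=6,fy=6,interpolation=cv2.INTER_CUBIC))
E
```

```text
17.275 [ 576.2943782  -339.72660574  308.30589904] [-0.00297531 -0.00111528 -0.99999495] -176.6578329510569 [-1.53026799  0.32327332  5.68667688]
```

View pics/w14.png

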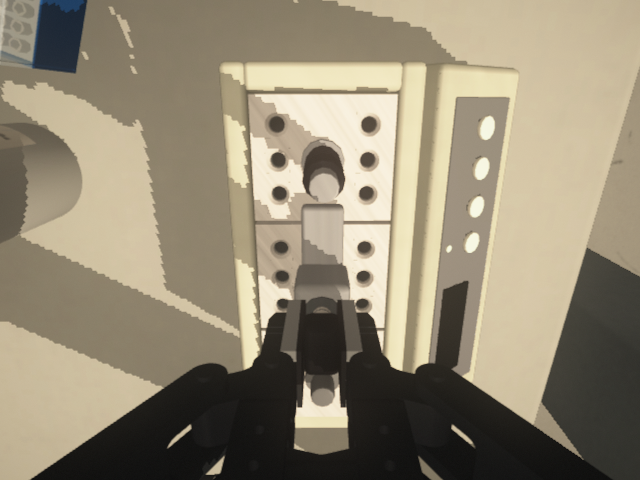

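View pics/s14c.png

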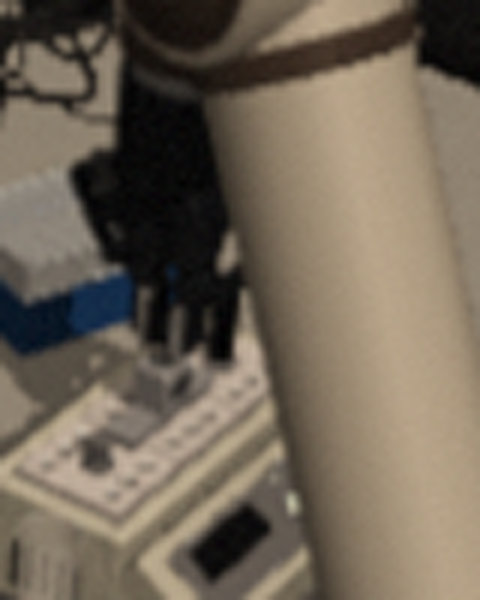

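Emit:
play_rows:
  moves:
    - [[0,0,0],0,-1]
    - [[0,0,0],0,-1]
    - [[0,0,0],0,-1]
    - [[0,0,0],0,-1]
    - [[0,0,0],0,-1]

```text
clock: 18.0
position: [576.3, -339.7, 308.2]
ee_rot: [0.727, -0.686, -0.001, 0.001]
contact_force: [0.1, 0.9, 0.1]
gripper_width: 85.4
```

```bash
python3 v.py 15
```

```text
18.0 [ 576.32210019 -339.70840595  308.16685628] [-0.0031183  -0.00100122 -0.99999464] -176.65886829577008 [0.13033117 0.88221152 0.13978772]
```

View pics/w15.png

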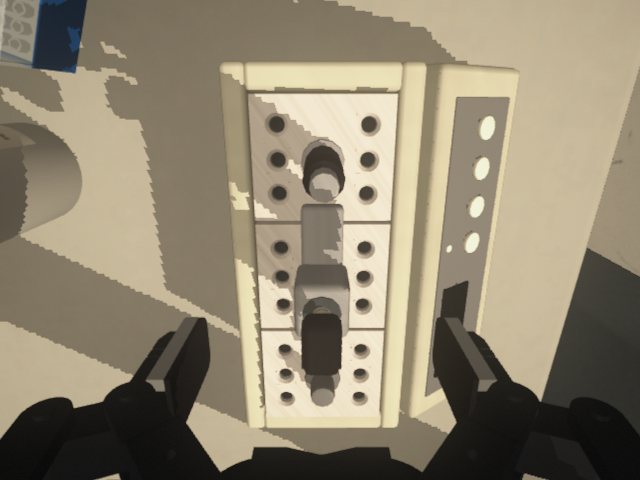

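Emit:
play_rows:
  moves:
    - [[0,-0.002,-0.05],0,-1]
    - [[0,-0.002,-0.1],0,-1]
    - [[0,-0.002,-0.112],0,-1]
    - [[0,-0.002,-0.112],0,-1]
    - [[0,-0.002,-0.112],0,0.2]
    - [[0,-0.002,-0.112],0,0.5]
    - [[0,-0.002,-0.112],0,1]
    - [[0,-0.002,-0.112],0,1]
    - [[0,-0.002,-0.112],0,1]
    - [[0,-0.002,-0.112],0,1]

```text
clock: 19.3
position: [576.4, -340.3, 275.1]
ee_rot: [0.727, -0.686, -0.0, 0.001]
contact_force: [-1.2, 0.5, 3.2]
gripper_width: 22.8
```

```bash
python3 v.py 16; python3 - <<'E'
from h import *
t=shot('scene','s16.png')['pixels'][130:230,350:430,::-1]; cv2.imwrite('pics/s16c.png',cv2.resize(t,None,fx=6,fy=6,interpolation=cv2.INTER_CUBIC))
E
```

```text
19.3 [ 576.39712975 -340.32932791  275.11471609] [-0.00252864 -0.00137395 -0.99999586] -176.64865661158305 [-1.2344664   0.48620122  3.17606268]
```

View pics/w16.png

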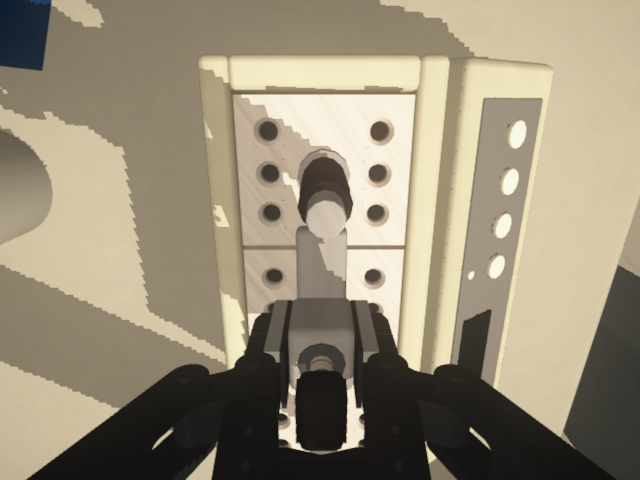

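View pics/s16c.png

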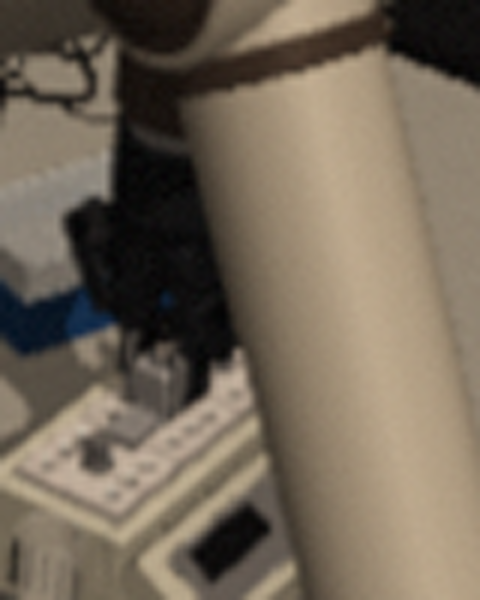

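Emit:
play_rows:
  moves:
    - [[0,0,0.02],0,1]
    - [[0,0,0.07],0,1]
    - [[0,0,0.14],0,1]
    - [[0,0,0.24],0,1]
    - [[0,0,0.35],0,1]
    - [[0,0,0.47],0,1]
    - [[0,0,0.6],0,1]
    - [[0,0,0.72],0,1]
    - [[0,0,0.8],0,1]
    - [[0,0,0.8],0,1]

```text
clock: 20.65
position: [576.0, -340.3, 518.0]
ee_rot: [0.727, -0.686, 0.002, 0.0]
contact_force: [0.5, -0.2, -3.1]
gripper_width: 23.4
```

```bash
python3 v.py 17; python3 - <<'E'
from h import *
t=shot('scene','s17.png')['pixels'][30:230,290:450,::-1]; cv2.imwrite('pics/s17c.png',cv2.resize(t,None,fx=3,fy=3,interpolation=cv2.INTER_CUBIC))
E
```

```text
20.65 [ 575.99715375 -340.28288713  517.99208752] [ 0.0025582  -0.00318467 -0.99999166] -176.65182987068644 [ 0.46478638 -0.19913286 -3.08310413]
```

View pics/w17.png

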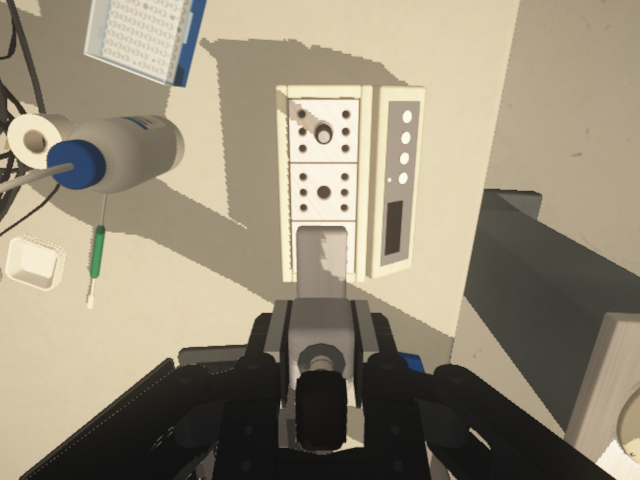

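View pics/s17c.png

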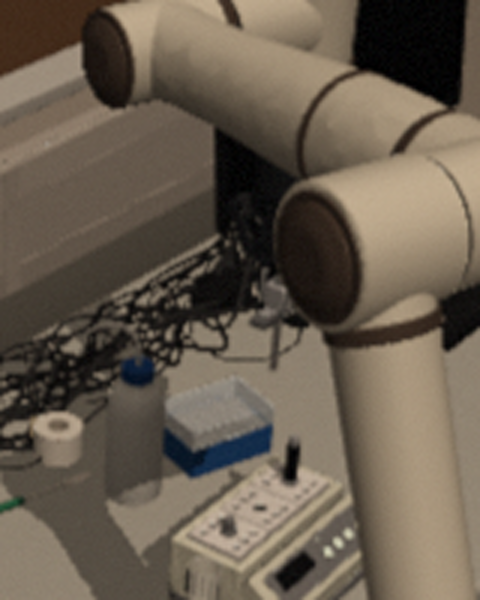

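Emit:
play_rows:
  moves:
    - [[-0.01,0.04,0],0,1]
    - [[-0.03,0.14,0],0,1]
    - [[-0.06,0.28,0],0,1]
    - [[-0.08,0.42,0],0.03,1]
    - [[-0.1,0.56,0],0.05,1]
    - [[-0.12,0.7,0],0.07,1]
    - [[-0.15,0.84,0],0.1,1]
    - [[-0.17,0.96,0],0.1,1]

```text
clock: 21.75
position: [524.0, -50.2, 513.0]
ee_rot: [0.745, -0.667, -0.002, 0.002]
contact_force: [-0.2, 0.9, -1.7]
gripper_width: 22.6
```

Emit:
play_rows:
  moves:
    - [[-0.03,0.14,0],0,1]
    - [[-0.06,0.28,0],0,1]
    - [[-0.09,0.42,0],0,1]
    - [[-0.11,0.56,0],0,1]
    - [[-0.14,0.7,0],0,1]
    - [[-0.16,0.82,0],0,1]
    - [[-0.18,0.91,0],0,1]
    - [[-0.187,0.96,0],0,1]
    - [[-0.187,0.966,0],0,1]
    - [[-0.187,0.966,0],0,1]

```text
clock: 23.0
position: [467.9, 239.0, 512.7]
ee_rot: [0.745, -0.667, -0.002, 0.002]
contact_force: [0.6, 0.1, -2.1]
gripper_width: 23.2
```

```bash
python3 v.py 18; python3 - <<'E'
from h import *
t=shot('scene','s18.png')['pixels'][100:380,190:400,::-1]; cv2.imwrite('pics/s18c.png',cv2.resize(t,None,fx=2,fy=2,interpolation=cv2.INTER_CUBIC))
E
```

```text
23.0 [467.89786412 238.98288355 512.74769906] [-6.41508304e-03 -5.68238262e-04 -9.99979262e-01] -173.62805252912588 [ 0.61336979  0.06075632 -2.13344343]
```

View pics/w18.png

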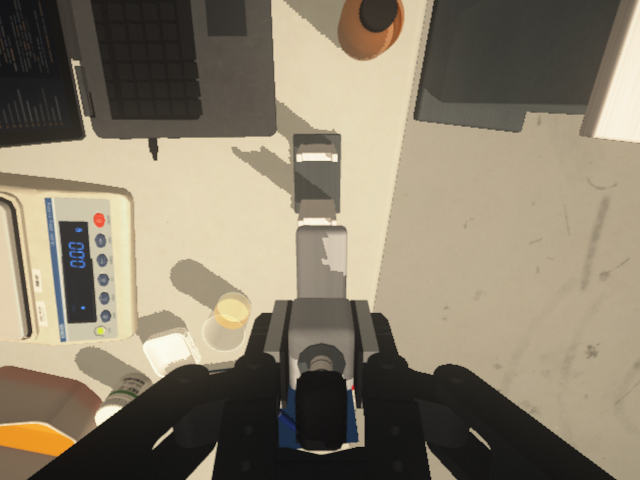

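View pics/s18c.png

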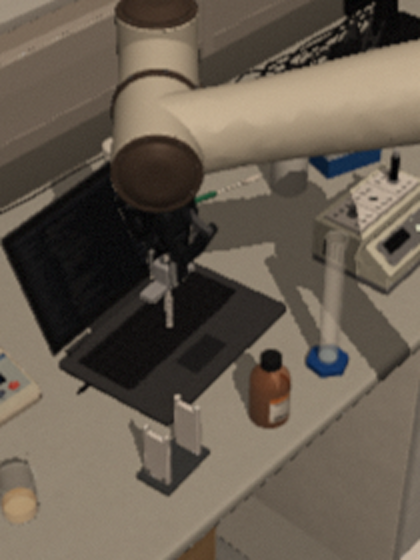

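Emit:
play_rows:
  moves:
    - [[0.002,-0.002,-0.04],0,1]
    - [[0.004,-0.005,-0.14],0,1]
    - [[0.004,-0.005,-0.27],0,1]
    - [[0.004,-0.005,-0.4],0,1]
    - [[0.004,-0.005,-0.53],0,1]
    - [[0.004,-0.005,-0.63],0,1]
    - [[0.004,-0.005,-0.69],0,1]
    - [[0.004,-0.005,-0.69],0,1]
    - [[0.004,-0.005,-0.69],0,1]

```text
clock: 24.22
position: [469.6, 237.1, 306.6]
ee_rot: [0.745, -0.667, -0.002, 0.001]
contact_force: [0.3, 1.0, -2.2]
gripper_width: 23.5
```

```bash
python3 v.py 19; python3 - <<'E'
from h import *
t=shot('scene','s19.png')['pixels'][240:370,220:330,::-1]; cv2.imwrite('pics/s19c.png',cv2.resize(t,None,fx=5,fy=5,interpolation=cv2.INTER_CUBIC)[:650])
E
```

```text
24.225 [469.59364445 237.14838201 306.62339972] [-4.80805293e-03  4.28553364e-04 -9.99988349e-01] -173.6696301634876 [ 0.32169533  1.02525379 -2.2263977 ]
```

View pics/w19.png

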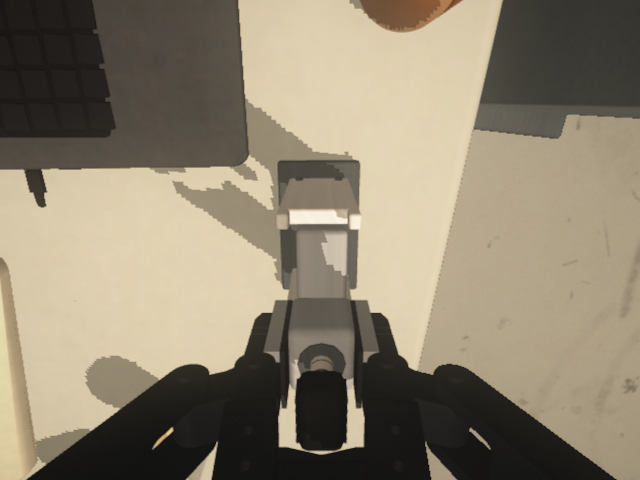

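View pics/s19c.png

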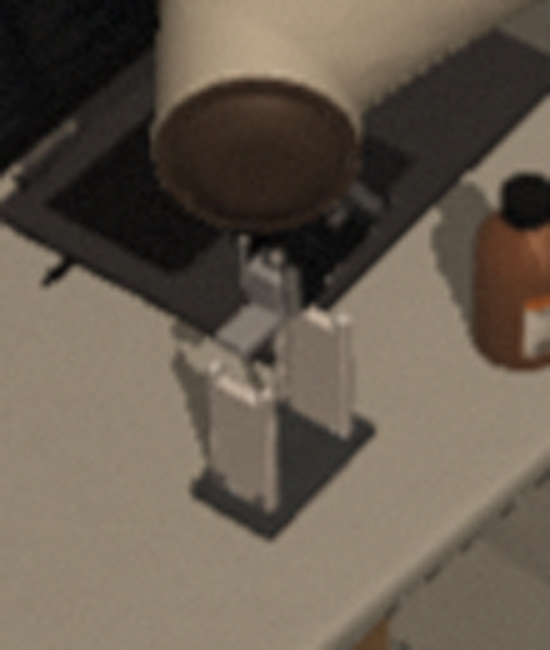

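```bash
python3 - <<'E'
from h import *
import pickle
s,p=pickle.load(open('d19.pkl','rb'))
cv2.imwrite('pics/w19c.png',cv2.resize(p['pixels'][150:310,260:380,::-1],None,fx=5,fy=5,interpolation=cv2.INTER_CUBIC)[:700])
E
```

```text
(no output)
```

View pics/w19c.png

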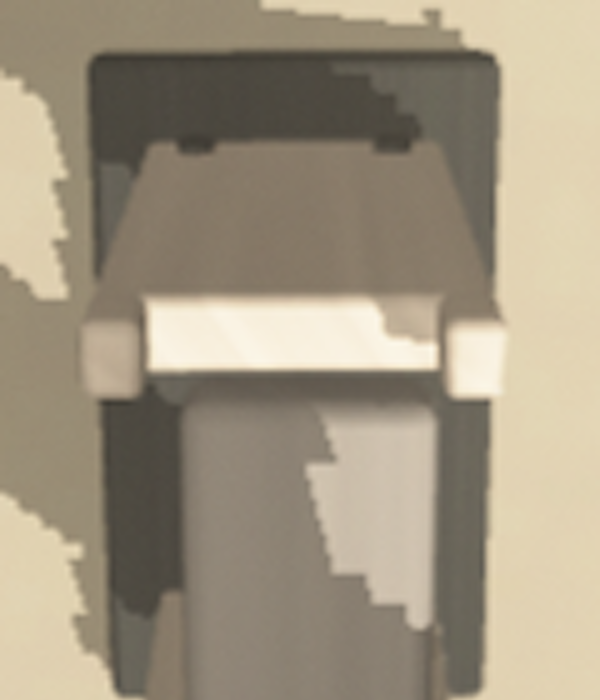

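```bash
python3 - <<'E'
from h import *
import pickle
s,p=pickle.load(open('d19.pkl','rb'))
F=lambda u,v:(260+(u+.5)/5-.5,150+(v+.5)/5-.5)
# -y post lip tops centre, bar -y end centre
post=atz(p,*F(294,357),99); floor=atz(p,*F(292,334),90); foot=np.array([atz(p,*F(294,57),8),atz(p,*F(300,690),8)])
end=atz(p,*F(310,405),132.6)
print(post,floor,end,foot, np.hypot(*(atz(p,*F(82,357),99)-atz(p,*F(506,357),99))[:2]))
a=np.radians(6.4); yd=np.array([-np.sin(a),np.cos(a)])
print('rest',floor[:2]+33*yd,post[:2]+33*yd,'gauge',end[:2]+40*yd)
E
```

```text
[472.96028835 205.03316092  99.        ] [473.13166989 205.4267202   90.        ] [472.36440312 198.62319073 132.6       ] [[474.70586319 190.60196595   8.        ]
 [463.71880295 283.81353928   8.        ]] 39.411679089030365
rest [469.45319512 238.22106154] [469.28181359 237.82750225] gauge [467.90564583 238.37390749]
```

Emit:
play_rows:
  moves:
    - [[0.004,0,-0.03],0,1]
    - [[0.004,0,-0.06],0,1]
    - [[0.004,0,-0.08],0,1]
    - [[0.004,0,-0.1],0,1]
    - [[0.004,0,-0.1],0,1]

```text
clock: 24.95
position: [470.6, 237.2, 276.4]
ee_rot: [0.745, -0.667, -0.002, 0.002]
contact_force: [0.4, -0.2, -2.6]
gripper_width: 22.9
```

```bash
python3 v.py 20; python3 - <<'E'
from h import *
import pickle
s,p=pickle.load(open('d20.pkl','rb'))
cv2.imwrite('pics/w20c.png',cv2.resize(p['pixels'][150:310,260:380,::-1],None,fx=5,fy=5,interpolation=cv2.INTER_CUBIC)[:800])
E
```

```text
24.95 [470.61301587 237.19685284 276.37932936] [-5.26113471e-03  3.08637814e-04 -9.99986113e-01] -173.6677562967646 [ 0.37477537 -0.20009593 -2.60236593]
```

View pics/w20c.png

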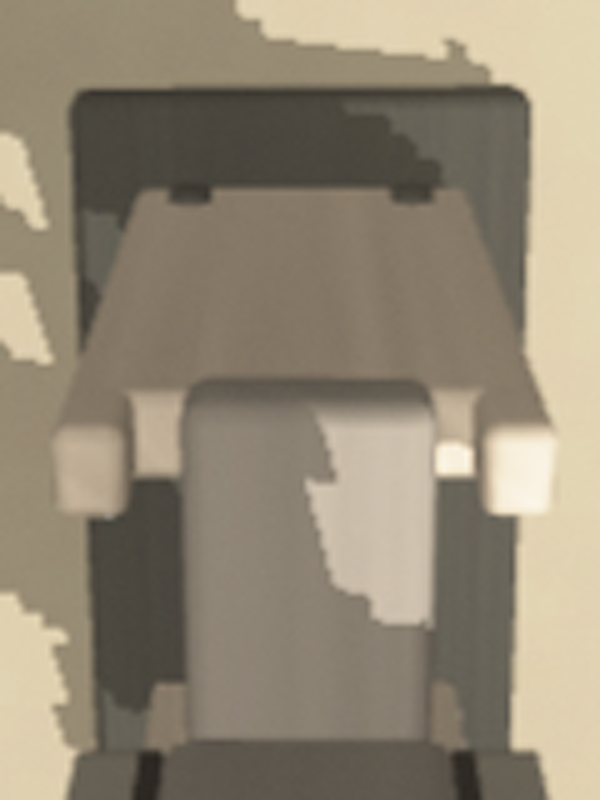

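Bar is well centred in the notch. Lowering the last few mm.

Emit:
play_rows:
  moves:
    - [[0,0,-0.004],0,1]
    - [[0,0,-0.007],0,1]
    - [[0,0,-0.007],0,1]

```text
clock: 25.38
position: [470.7, 237.3, 274.8]
ee_rot: [0.745, -0.667, -0.002, 0.001]
contact_force: [-0.4, 0.4, -1.9]
gripper_width: 22.8
```

Emit:
play_rows:
  moves:
    - [[0,0,-0.003],0,1]
    - [[0,0,-0.003],0,1]

```text
clock: 25.62
position: [470.7, 237.3, 273.8]
ee_rot: [0.745, -0.667, -0.002, 0.001]
contact_force: [0.1, -0.2, -3.3]
gripper_width: 23.5
```

Emit:
play_rows:
  moves:
    - [[0,0,-0.003],0,1]
    - [[0,0,-0.003],0,1]

```text
clock: 25.88
position: [470.8, 237.4, 273.1]
ee_rot: [0.745, -0.667, -0.002, 0.001]
contact_force: [-0.7, -0.1, -2.0]
gripper_width: 23.0
```

Emit:
play_rows:
  moves:
    - [[0,0,-0.003],0,1]
    - [[0,0,-0.003],0,1]

```text
clock: 26.12
position: [470.7, 237.4, 273.1]
ee_rot: [0.745, -0.667, -0.002, 0.001]
contact_force: [-3.1, 0.0, 5.8]
gripper_width: 23.2
```

Emit:
play_rows:
  moves:
    - [[0,0,-0.003],0,1]
    - [[0,0,-0.003],0,1]

```text
clock: 26.38
position: [470.7, 237.4, 273.0]
ee_rot: [0.745, -0.667, -0.002, 0.001]
contact_force: [-4.0, -0.6, 5.6]
gripper_width: 23.0
```

Emit:
play_rows:
  moves:
    - [[0,0,-0.003],0,1]
    - [[0,0,-0.003],0,1]

```text
clock: 26.62
position: [470.6, 237.4, 273.0]
ee_rot: [0.745, -0.667, -0.002, 0.001]
contact_force: [-3.4, -0.5, 5.9]
gripper_width: 22.8
```

Emit:
play_rows:
  moves:
    - [[0,0,0],0,0.5]
    - [[0,0,0],0,-1]
    - [[0,0,0],0,-1]
    - [[0,0,0],0,-1]
    - [[0,0,0],0,-1]
    - [[0,0,0],0,-1]

```text
clock: 27.38
position: [470.6, 237.4, 273.0]
ee_rot: [0.745, -0.667, -0.002, 0.001]
contact_force: [-0.6, -0.5, 0.4]
gripper_width: 85.7
```

Emit:
play_rows:
  moves:
    - [[0,0,0.03],0,-1]
    - [[0,0,0.1],0,-1]
    - [[0,0,0.25],0,-1]
    - [[0,0,0.4],0,-1]
    - [[0,0,0.6],0,-1]
    - [[0,0,0.7],0,-1]
    - [[0,0,0.7],0,-1]
    - [[0,0,0.7],0,-1]

```text
clock: 28.38
position: [470.3, 237.1, 482.5]
ee_rot: [0.745, -0.667, -0.002, 0.001]
contact_force: [0.3, 0.3, -0.5]
gripper_width: 85.2
```

```bash
python3 v.py 21; python3 - <<'E'
from h import *
import pickle
s,p=pickle.load(open('d21.pkl','rb'))
cv2.imwrite('pics/w21c.png',cv2.resize(p['pixels'][130:270,270:370,::-1],None,fx=5,fy=5,interpolation=cv2.INTER_CUBIC))
q=shot('scene','s21.png'); t=q['pixels'][240:370,220:330,::-1]; cv2.imwrite('pics/s21c.png',cv2.resize(t,None,fx=6,fy=6,interpolation=cv2.INTER_CUBIC)[:600])
print(proj(p,[469.3,237.5,126]),proj(p,[469.3,237.5,154]))
for n in('rod_tip','cylinder_mid','bottle_mid','beaker_mid'): print(n,[(d['centre'],d['conf']) for d in arm.look_for(n,q)])
E
```

```text
28.375 [470.26223671 237.14133134 482.54377636] [-4.24316255e-03  8.93050132e-04 -9.99990599e-01] -173.62159727918544 [ 0.30454537  0.2597548  -0.51246931]
[319.94792169 207.23262148] [319.98797563 216.41816961]
rod_tip [([464.8, 253.5, 24.0], 0.45)]
cylinder_mid [([431.5, -49.9, 114.0], 0.89), ([467.8, 238.4, 144.3], 0.21)]
bottle_mid [([422.0, 94.3, 72.7], 0.72), ([468.5, 246.2, 105.6], 0.65)]
beaker_mid [([558.9, 432.6, 41.0], 0.76)]
```

View pics/w21c.png

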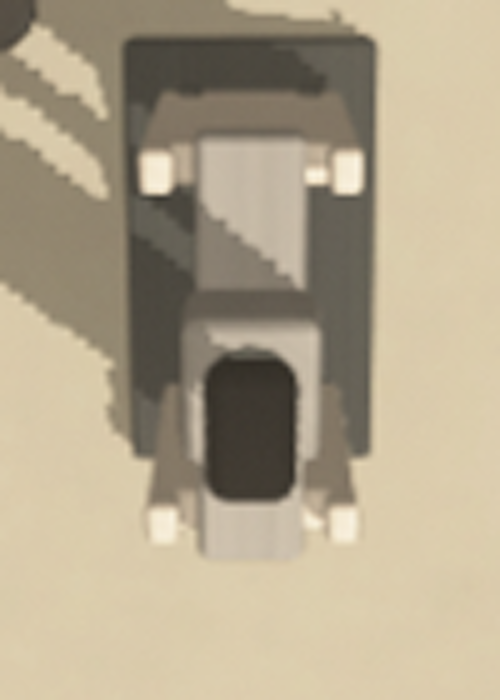

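View pics/s21c.png

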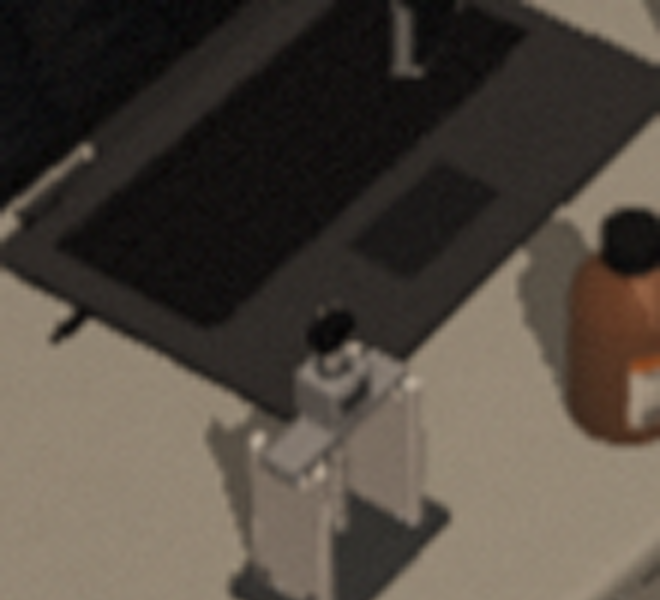

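```bash
python3 - <<'E'
from h import *
import pickle
s,p=pickle.load(open('d21.pkl','rb'))
v=130+(500.5)/5-.5
for z in (150,152,154,156,158,162): print(z,atz(p,320,v,z)[1])
print('bar +y end',atz(p,320,130+556.5/5-.5,99)[:2],'-y',atz(p,320,130+140/5-.5,99)[:2])
print(arm.job_done())
E
```

```text
150 249.5342753418103
152 248.88842001445863
154 248.242564687107
156 247.59670935975532
158 246.9508540324037
162 245.6591433777004
bar +y end [464.85536966 277.05305625] -y [473.38985832 199.74664726]
the job is handed in; nothing more can be done
None
```

The middle block's well is about 66 mm deep. The gauge is back on its rest with the rod left at that depth for you to read, and I've handed the job in.

**How it was done:** I carried the gauge over by its knob and stood the bridge flat on the middle block. Then I lowered the rod in small steps until it bottomed. The wrist force rose to about 5–6 N and the arm stopped descending, after about 66 mm of rod travel. I then gripped the hub, lifted the gauge straight out, set it in the rest's notches and let go.

**Last checks:**
- **Position:** the final pictures show the bridge between the lips of both posts, centred to within about 2 mm, and level. The wrist height on contact matched the notch floors.
- **Reading:** the knob's height in the last picture fits a travel of about 66 mm. That picture is only good to a couple of mm, so take the exact figure from the gauge.
- **Bottle and beaker:** both were detected where they started, to within about 1.5 mm.
- **Cylinder:** it was detected about 6 mm from the first detection. That is probably detector scatter, as the arm passed well clear of it and registered no contact force.
- **Sensor and plug:** both were still in their wells in the picture taken after lifting out. I did not measure their final positions.

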